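Clear the chips and load the lapping machine's keyed carriers

TASK

Wipe every brass chip off the deck's strip into the white chip tray with the scraper block (the chips are sharp: do not touch them with the fingers) and stand the scraper back on its rubber rest. Then load every orange-handled carrier into a socket of its own: turn it in the socket while pressing down until its lugs drop into the slot and its disc lies flush on the yellow collar. When all are home, swing the red clamp lever fully away from the robot, and leave the other things on the table alone.

Things in the scene. Friction and masses are not known exactly. Their poses are not given: they have to be found in the camera images.
- deck: the blue loading deck of a lapping machine, fixed, but place and yaw vary; origin on the table under it; x points away from the robot, y to the left along the deck; its flat steel top is 40 above the table and spans x -140 to 105, y -200 to 150 in its frame. A blue rear housing behind it (x 110 to 160) is 85 high
- strip (a point): middle of the wiping strip on the deck's steel top: a channel along the deck's y, 141 wide in x between two blue curbs 12 high; it reaches from 180 to the right (-y) of this point to 170 to the left (+y), where it is open and its floor simply ends above the chip tray. Same axes as the deck
- tray (a point): middle of the inner floor of the white chip tray fixed against the left (+y) end of the strip: inside 165 (x) by 100 (y), its floor 32 below the strip; no wall towards the strip, the other three walls stand 37 above this floor (5 above the strip), the far one 51 to +y of this point. Same axes as the deck
- clamp (a joint): the clamp lever at the right end of the deck: 0 = leaning towards the robot (open, it starts at 0 to 0.12), 1.0 rad = swung fully away from the robot (clamped). It turns about the deck's y axis, moves with about 1 N at the knob and stays where it is left
- clamp_tip (a point): centre of the red ball knob (26 dia) at the top of the clamp lever; the lever is 60 long from its pivot, which is 62 above the table; the knob stands 53 above the pivot at either end of its swing, 60 in the middle, and travels 58 in the deck's +x from open to clamped
- rest_top (a point): middle of the top of the black rubber rest for the scraper, a fixed slab 150 (x) by 75 (y), 20 high, left of the tray
- scraper_c (a point): centre (half-way up) of the scraper block, 65 high: a green blade block 110 (its x) x 28 (its y) x 25 high below, and on it a wooden grip 80 (x) x 20 (y) x 40 high; flat underside 32.5 below this point, 0.2 kg. It starts standing on its rest. z up
- socket0 (a point): centre of the mouth (collar top) of keyed socket 0, rightmost: a yellow collar 72 across, 26 high on the deck, with a round hole 43.6 dia down to the deck, crossed by a straight slot 15 wide right across the collar; the slot shows from above as a dark gap. This pose has the deck's axes; the slot lies unknown, within 0.6 rad of deck x, different in each socket
- socket1 (a point): centre of the mouth (collar top) of keyed socket 1, middle one, 90 left of socket 0, alike. A carrier's spigot goes in 10, then its lugs lie on the collar, carrier centre 21 above this point; with the lugs over the slot it drops 12 more, until its disc lies on the collar, centre 9 above this point. This pose has the deck's axes; the slot lies unknown, within 0.6 rad of deck x
- socket2 (a point): centre of the mouth (collar top) of keyed socket 2, leftmost, 90 left of socket 1, alike. A carrier need not go to any particular socket. This pose has the deck's axes; the slot lies unknown, within 0.6 rad of deck x, different in each socket
- carrier0_c (a point): centre (half-way up) of work carrier 0 (two or three present), 62 high, 0.22 kg: orange grip bar on top 50 (its x) x 18 (y) x 32 high; below it a dark disc 54 dia x 8; below that a steel spigot 40 dia x 22 long, foot chamfered 3, with two key lugs along x at its upper end: a bar 68 (x) x 11 (y) x 12 high, underside 10 above the foot. The same after half a turn. Stands upright on the table at the right
- carrier1_c (a point): centre (half-way up) of work carrier 1 (two or three present), exactly like carrier 0
- carrier2_c (a point): centre (half-way up) of work carrier 2 (two or three present), exactly like carrier 0
- chip0_c (a point): centre of brass chip 0 (two to four are present), a sharp flat piece 26 x 18 x 7, 22 g, lying on the wiping strip
- chip1_c (a point): centre of brass chip 1 (two to four are present), a sharp flat piece 26 x 18 x 7, 22 g, lying on the wiping strip
- chip2_c (a point): centre of brass chip 2 (two to four are present), a sharp flat piece 26 x 18 x 7, 22 g, lying on the wiping strip
- chip3_c (a point): centre of brass chip 3 (two to four are present), a sharp flat piece 26 x 18 x 7, 22 g, lying on the wiping strip
- weight: bare brass cylinder, 44 dia x 50 high, standing among the carriers; bystander; origin at its foot
- jar: small amber jar with a white cap, 56 dia x 70 high, at the left behind the rest; bystander; origin at its foot
- wrench: wrench 160 long lying at the right behind the carriers; bystander; origin at its middle
Not all that is in view belongs to the job. Leave any blue or pink look-alike of the part that bears rest_top alone.

How it is judged:
On the way, in this order (a step that is already met when the one before it is completed fails the run):
1. every chip lies in the chip tray (x of chip0_c in the frame of tray between -0.085 and 0.085 m and y of chip0_c in the frame of tray between -0.05 and 0.052 m and z of each of chip0_c, chip1_c, chip2_c, chip3_c in the frame of tray below 0.03 m and x of chip1_c in the frame of tray between -0.085 and 0.085 m and y of chip1_c in the frame of tray between -0.05 and 0.052 m and x of chip2_c in the frame of tray between -0.085 and 0.085 m and y of chip2_c in the frame of tray between -0.05 and 0.052 m and x of chip3_c in the frame of tray between -0.085 and 0.085 m and y of chip3_c in the frame of tray between -0.05 and 0.052 m), for 0.2 s.
2. the scraper stands on its rest again, let go (horizontal distance between scraper_c and rest_top below 0.04 m and z of scraper_c in the frame of rest_top below 0.04 m and angle between scraper_c's own z axis and vertical below 0.15 rad and contact force between scraper and the fingers below 0.1 N), for 0.2 s.
3. every carrier is fully home in a socket and let go (((horizontal distance between carrier0_c and socket0 below 0.007 m and z of carrier0_c in the frame of socket0 below 0.012 m) or (horizontal distance between carrier0_c and socket1 below 0.007 m and z of carrier0_c in the frame of socket1 below 0.012 m) or (horizontal distance between carrier0_c and socket2 below 0.007 m and z of carrier0_c in the frame of socket2 below 0.012 m)) and angle between each of carrier0_c, carrier1_c, carrier2_c's own z axis and vertical below 0.08 rad and ((horizontal distance between carrier1_c and socket0 below 0.007 m and z of carrier1_c in the frame of socket0 below 0.012 m) or (horizontal distance between carrier1_c and socket1 below 0.007 m and z of carrier1_c in the frame of socket1 below 0.012 m) or (horizontal distance between carrier1_c and socket2 below 0.007 m and z of carrier1_c in the frame of socket2 below 0.012 m)) and ((horizontal distance between carrier2_c and socket0 below 0.007 m and z of carrier2_c in the frame of socket0 below 0.012 m) or (horizontal distance between carrier2_c and socket1 below 0.007 m and z of carrier2_c in the frame of socket1 below 0.012 m) or (horizontal distance between carrier2_c and socket2 below 0.007 m and z of carrier2_c in the frame of socket2 below 0.012 m)) and contact force between each of carrier0, carrier1, carrier2 and the fingers below 0.1 N), for 0.2 s.
4. the clamp lever is swung fully away (value of joint clamp above 0.85 rad), for 0.1 s.
At the end, for the whole second after the job is handed in: all chips inside the tray and below its rim; every carrier upright in a socket, within 7 mm of its centre and dropped fully (its centre less than 12 mm above the mouth); the scraper upright on its rest within 40 mm of its middle; the clamp lever beyond 0.85 rad (all of step 1 and ((horizontal distance between carrier0_c and socket0 below 0.007 m and z of carrier0_c in the frame of socket0 below 0.012 m) or (horizontal distance between carrier0_c and socket1 below 0.007 m and z of carrier0_c in the frame of socket1 below 0.012 m) or (horizontal distance between carrier0_c and socket2 below 0.007 m and z of carrier0_c in the frame of socket2 below 0.012 m)) and angle between each of carrier0_c, carrier1_c, carrier2_c's own z axis and vertical below 0.08 rad and ((horizontal distance between carrier1_c and socket0 below 0.007 m and z of carrier1_c in the frame of socket0 below 0.012 m) or (horizontal distance between carrier1_c and socket1 below 0.007 m and z of carrier1_c in the frame of socket1 below 0.012 m) or (horizontal distance between carrier1_c and socket2 below 0.007 m and z of carrier1_c in the frame of socket2 below 0.012 m)) and ((horizontal distance between carrier2_c and socket0 below 0.007 m and z of carrier2_c in the frame of socket0 below 0.012 m) or (horizontal distance between carrier2_c and socket1 below 0.007 m and z of carrier2_c in the frame of socket1 below 0.012 m) or (horizontal distance between carrier2_c and socket2 below 0.007 m and z of carrier2_c in the frame of socket2 below 0.012 m)) and horizontal distance between scraper_c and rest_top below 0.04 m and z of scraper_c in the frame of rest_top below 0.04 m and angle between scraper_c's own z axis and vertical below 0.15 rad and value of joint clamp above 0.85 rad); the robot touches nothing.
It fails at once if the fingers touch a chip (contact force between the fingers and chip0 above 1 N or contact force between the fingers and chip1 above 1 N or contact force between the fingers and chip2 above 1 N or contact force between the fingers and chip3 above 1 N).
It fails at once if a bystander (brass weight, jar, wrench) is moved more than 30 mm (distance of any of weight, jar, wrench from where it was at the start of the episode above 0.03 m).
Of chip0, chip1, chip2, chip3 only 2 to 4 are there at a start; the rules pass over those that are not, and their reading is None.
Of carrier0, carrier1, carrier2 only 2 to 3 are there at a start; the rules pass over those that are not, and their reading is None.
At some moment in a run one of carrier0, carrier1, carrier2 may be knocked a few centimetres aside while the robot is not near it.
Once in a run the grip may slacken for a moment while it holds something.
It also fails if it takes over 210 s, if anything falls off the work surface, if the arm or the gripper's body presses on something with over 40 N, if the wrist force passes 120 N, or if a joint passes its speed limit or range.

ROBOT

A 6-joint arm with a two-finger parallel gripper is mounted at the origin on the work surface. World frame = base frame: x ahead of the robot, y to its left, z up, the work surface at z = 0. Lengths are in m, angles in rad, forces in N, time in s.
With the tool pointing down it reaches from about 0.325 to 0.85 m from the base axis. Payload 4.4 kg.
Tool frame: the origin (TCP) lies at the centre of the arm's flange, where the gripper is bolted on; the fingertips stand 199 mm ahead of it and the grasp point (between the pads) lies bot.hold_point_z ahead of it (bot.hold_point_z is the distance from the TCP to the grasp point, in m); z points along the fingers, y is the line along which they close (so a half turn about z gives the same grasp; the last joint's range is limited). The gripper opens to 94 mm and grips with 3 to 60 N. Pads are 16 mm wide; open, the fingers measure 119 mm over their backs; the gripper's body (75 mm by 177 mm) begins 78 mm behind the grasp point.
Start: joints at [-1.381, 0.207, 1.542, -0, 1.393, -0.15], TCP at [0.192, -0.542, 0.405] pointing down, gripper open.
Joint ranges: [-2.73, 2.73], [-0.86, 2.22], [0.23, 2.46], [-1.11, 4.25], [0.08, 2.63], [-2.82, 2.82]. Speed limits (rad/s): [2.79, 2.79, 3.14, 3.14, 3.14, 3.14].

INTERFACE

Orientations are given as a 3x3 rotation matrix whose columns are the frame's x, y, z axes.
In Python, from rig import bot gives the robot as it stands.
- The arm moves only by the tool step_arm, never from a script. Its argument "moves" is a list of rows, each a list of 5 numbers: the opening, from 0 (shut) to 1 (fully open), then the shift along the world's x, y, z in m, then the turn about the world's z in rad. In form: [[jaw, tx, ty, tz, roll], ...]. A call has 1 to 5 rows; each row shifts and turns the commanded pose from where the row before left it; what a row does not reach is not made up. A row lasts 1/10 s, in which the tool goes at most 50 mm and 8.59 degrees, less where a joint would pass 70% of its speed; a pose out of reach is approached as far as the arm can. A call is refused whole if a number of a shift passes 0.05 or a number of a turn 0.15, either way. A call with a gripper value outside its range is refused whole. The fingers move at their own pace and stop on an object; "force" is the grip in N (left out, the last holds). Time passes only in rows, so rows that do not move let the fingers close. It gives the time, the measured TCP pose, the force, the opening and the grip force at its end, in the units of the state.
- bot.observe(): the state, without advancing time (a new reading comes with each control period).
- bot.grab_frame(name): name is "side" or "top"; returns a dict with "pixels" (400x640x3 uint8, red, green, blue), "z_map" (400x640 float32, m along the optical axis (not along the pixel's ray), 0 where there is no reading), "camera_matrix" (3x3 intrinsics, pixels), "k1" (the pictures are not rectified: a ray, as slopes to the right and down, at radius r is drawn at 1 + k1 r^2 times it, then the intrinsics apply), "extrinsics" (4x4, takes a point from camera to world coordinates). Camera axes: x right, y up, looking along -z (the intrinsics and any distortion apply to the point x, -y, -z); pixel columns grow to the right and rows downward; lengths in m; the calibration is good to about 2 mm. A picture is of the moment at which its call begins.
- bot.hand_in(): hands the job in; it is judged then, once.
The state is a dict: "t": time; "joint_positions": joint angles; "qd": joint speeds; "tau": joint torques, N m; "tool_pos": TCP position; "tcp_rot": TCP orientation; "contact_force": force on the tool from outside, world axes, zero at the start; "torque": the same for the moment, N m; "finger_gap": finger opening in m; "grasp_force": force on a finger pad.
Only numpy, scipy, OpenCV 4.12 (cv2) and the standard library are available. Lean on these libraries where they do the work, as an engineer would, in place of code of your own. Each camera call takes 0.05 s, during which the arm holds its last target. There are 200 camera calls.

## Working session

There is one attempt and no reset: what is moved stays moved. The work goes in short steps, Python scripts to look and compute and a tool call to move; the robot and the scene stay as the last step left them, time stands still between calls to the robot, and variables do not carry over. Pictures are saved under pics/ and viewed, at most 14 in all, crops included, and the job is handed in when it is done.

Besides the shell and the picture viewer there is one more tool, called after "Call:" as name([rows], argument=value, ...), one row to a line, values as JSON. step_arm: Moves the arm, as the interface text tells. Its arguments: {"type":"object","properties":{"moves":{"type":"array"},"force":{"type":"number"}},"required":["moves"]}

```bash
mkdir -p pics; ls; cat > h.py <<'E'
import numpy as np, cv2
from rig import bot
def grab(n):
    f=bot.grab_frame(n); return f
def save(f,name): cv2.imwrite('pics/'+name,f['pixels'][:,:,::-1])
def ray(f,u,v):
    K=f['camera_matrix'];E=f['extrinsics']
    a=np.array([(u-K[0,2])/K[0,0],(v-K[1,2])/K[1,1]]); s=a.copy()
    for _ in range(20): s=a/(1+f['k1']*(s@s))
    d=E[:3,:3]@np.array([s[0],-s[1],-1.]); return E[:3,3],d
def onz(f,u,v,z):
    o,d=ray(f,u,v); return o+d*(z-o[2])/d[2]
def cloud(f):
    K=f['camera_matrix'];E=f['extrinsics'];z=f['z_map']
    v,u=np.mgrid[0:z.shape[0],0:z.shape[1]]
    a=np.stack([(u-K[0,2])/K[0,0],(v-K[1,2])/K[1,1]],-1);s=a.copy()
    for _ in range(20): s=a/(1+f['k1']*(s**2).sum(-1,keepdims=True))
    p=np.stack([s[...,0]*z,-s[...,1]*z,-z],-1)
    return p@E[:3,:3].T+E[:3,3]
E
python3 - <<'E'
from h import *
s=bot.observe();print(s, bot.hold_point_z)
for n in('side','top'):
    f=grab(n);save(f,n+'0.png');np.save(n+'0.npy',f,allow_pickle=True);print(n,f['camera_matrix'],f['k1'],f['extrinsics'])
E
```

```text
pics
{'t': 0.0, 'joint_positions': array([-1.38048043e+00,  2.07420327e-01,  1.54292759e+00, -1.35206700e-05,
        1.39351638e+00, -1.50466356e-01]), 'qd': array([ 0.00194424,  0.00029993,  0.00155959,  0.00058705, -0.00053812,
       -0.00149252]), 'tau': array([-1.73145541e-03, -3.70880413e+01, -2.81419230e+01,  6.96163857e-02,
        3.63429228e-02, -1.82440854e-04]), 'tool_pos': array([ 0.19211631, -0.5415761 ,  0.40350264]), 'tcp_rot': array([[ 9.42492777e-01,  3.34226224e-01, -4.42792435e-04],
       [ 3.34226357e-01, -9.42490200e-01,  2.22810628e-03],
       [ 3.27364017e-04, -2.24796698e-03, -9.99997420e-01]]), 'contact_force': array([-0.26199974, -0.11385216,  0.20448212]), 'torque': array([-0.02289334, -0.00170596, -0.00293681]), 'grasp_force': 0.0, 'finger_gap': 0.09383635872870194} 0.1804
side [[476.48104065   0.         314.56545793]
 [  0.         476.48104065 201.36569864]
 [  0.           0.           1.        ]] 0.004823411775621101 [[-0.78098971  0.37687054 -0.49801976 -0.22867189]
 [-0.62443938 -0.4566082   0.63370688  0.99039591]
 [ 0.01142555  0.8059017   0.59193911  0.94076702]
 [ 0.          0.          0.          1.        ]]
top [[450.1156842    0.         318.52859504]
 [  0.         450.1156842  202.9800394 ]
 [  0.           0.           1.        ]] -0.001421891709789707 [[ 6.34365548e-03  9.79359383e-01 -2.02027119e-01  2.30637844e-01]
 [-9.99979368e-01  6.41709011e-03 -2.91481573e-04  7.67710417e-02]
 [ 1.01096102e-03  2.02024800e-01  9.79379884e-01  1.48005652e+00]
 [ 0.00000000e+00  0.00000000e+00  0.00000000e+00  1.00000000e+00]]
```

View pics/top0.png

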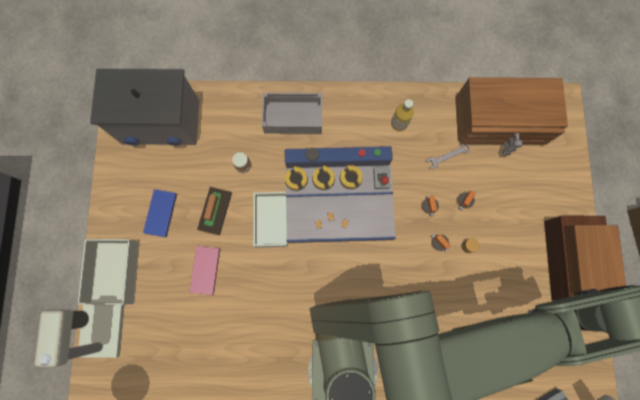

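View pics/side0.png

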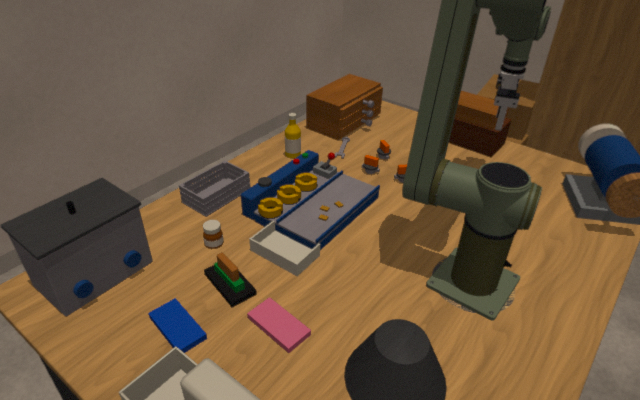

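The top view shows: scraper (212,208), tray (270,220), chips near (319,224), (331,216) and (345,223). Collars are at (297,179), (323,178) and (350,177), the lever knob at (385,181). Carriers sit at (432,205), (467,200) and (442,242), the weight at (471,245). In the side view, the scraper is at (230,272) and the collars at (270,208), (289,194) and (306,182).

```bash
cat > m.py <<'E'
from h import *
def hsv(f): return cv2.cvtColor(f['pixels'],cv2.COLOR_RGB2HSV)
def blobs(m,amin):
    n,l,st,c=cv2.connectedComponentsWithStats(m.astype(np.uint8))
    return [(l==i,c[i],st[i,4]) for i in range(1,n) if st[i,4]>=amin]
def rect(P):
    return cv2.minAreaRect((P[:,:2]*1000).astype(np.float32))
E
python3 - <<'E'
from m import *
for n in('top','side'):
    f=np.load(n+'0.npy',allow_pickle=True).item();h=hsv(f);C=cloud(f);H,S,V=[h[...,i].astype(int) for i in range(3)]
    inw=(C[...,0]>.2)&(C[...,0]<.8)&(C[...,1]>-.5)&(C[...,1]<.6)
    print('==',n, np.median(np.abs(C[...,2][inw&(C[...,2]<.02)])))
    ms={'yellow':(H>18)&(H<34)&(S>140)&(V>120)&(C[...,2]>.05),
     'orange':(H>=3)&(H<17)&(S>160)&(V>90),
     'green':(H>45)&(H<80)&(S>120),'blue':(H>105)&(H<125)&(S>120),
     'red':((H<4)|(H>174))&(S>170)}
    for k,m in ms.items():
        for b,c,a in blobs(m&inw,6):
            P=C[b]; r=rect(P)
            print(k,c.round(1),a,'mean',P.mean(0).round(4),'z',np.percentile(P[:,2],[5,50,95]).round(4),'rect',np.round(r[0],1),np.round(r[1],1),round(r[2],1))
E
```

```text
== top 0.0024023111648789897
yellow [404.4 118.1] 37 mean [ 0.7812 -0.1921  0.1442] z [0.0963 0.1083 0.1176] rect [521.1 -56.3] [ 28.8 638.4] 62.8
yellow [301.4 174.6] 85 mean [0.6114 0.1328 0.0825] z [0.0603 0.0659 0.0709] rect [438.6 101.4] [417.5  33.4] 11.3
yellow [329.4 175.1] 84 mean [0.6106 0.0429 0.0825] z [0.0607 0.0658 0.0709] rect [436.3  53. ] [ 34.2 412.6] 88.1
yellow [355.9 172.2] 88 mean [ 0.6254 -0.0436  0.0654] z [0.0592 0.0658 0.0712] rect [623.9 -45.2] [65.9 25.2] 34.5
yellow [317.  179.4] 84 mean [0.592  0.0823 0.0993] z [0.0596 0.0658 0.0721] rect [434.   71.3] [405.6  31.5] 2.9
yellow [289.9 181.1] 89 mean [0.594  0.1704 0.0662] z [0.0605 0.0665 0.0707] rect [594.7 170.3] [63.6 26.3] 26.6
yellow [345.6 180.3] 87 mean [ 0.5978 -0.0101  0.0662] z [0.0612 0.066  0.0713] rect [598.1 -10.8] [63.1 25.9] 36.7
orange [468.4 198.1] 72 mean [ 0.5424 -0.406   0.0624] z [0.056  0.0622 0.068 ] rect [ 543.4 -407. ] [16.7 44.8] 54.8
orange [432.4 203.6] 62 mean [ 0.5144 -0.2775  0.1071] z [0.0564 0.061  0.066 ] rect [ 375.6 -118.6] [ 37.3 485.1] 41.0
orange [442.6 241.2] 72 me
[... 2547 characters left out ...]
.5] [  6.8 189.4] 1.4
blue [332.9 233.8] 107 mean [0.4016 0.0967 0.0197] z [0.0083 0.0195 0.03  ] rect [401.8  90.3] [  6.6 135.9] 2.4
blue [294.8 236.4] 145 mean [0.4793 0.1824 0.0236] z [0.0149 0.0237 0.0326] rect [478.7 182.1] [145.8   9.6] 2.1
blue [131.7 258.2] 180 mean [0.7223 0.561  0.0658] z [0.0445 0.0676 0.0816] rect [725.  559.6] [22.5 41. ] 2.9
blue [183.2 318.3] 672 mean [0.494  0.5838 0.0193] z [0.0159 0.0195 0.0227] rect [490.5 578.7] [ 42.6 153.9] 89.8
red [331.1 155.7] 28 mean [ 0.5783 -0.1223  0.1223] z [0.117  0.1219 0.1304] rect [ 578.7 -124.9] [19.5 14.8] 81.1
red [295.9 160.8] 22 mean [ 0.6789 -0.0587  0.0931] z [0.0865 0.0938 0.0965] rect [679.6 -57.4] [17.  26.1] 40.3
```

```bash
cat >> m.py <<'E'
def bar(f,zr,cen,rad,zp,hr=(0,17),smin=130,vmin=80):
    """orange top face: returns centre (ray at zp) and long axis angle"""
    h=hsv(f).astype(int);C=cloud(f)
    m=(h[...,0]>=hr[0])&(h[...,0]<=hr[1])&(h[...,1]>smin)&(h[...,2]>vmin)&(np.hypot(C[...,0]-cen[0],C[...,1]-cen[1])<rad)&(C[...,2]>zr[0])&(C[...,2]<zr[1])
    v,u=np.nonzero(m)
    P=np.array([onz(f,a,b,zp) for a,b in zip(u,v)])[:,:2]
    r=cv2.minAreaRect((P*1000).astype(np.float32)); w=np.linalg.eigh(np.cov(P.T))[1][:,1]
    zz=C[m][:,2]
    return P.mean(0).round(4),np.round(r[0],1),np.round(r[1],0),round(float(np.arctan(w[1]/w[0])),3),len(P),np.percentile(zz,[10,50,90]).round(4)
E
python3 - <<'E'
from m import *
F={n:np.load(n+'0.npy',allow_pickle=True).item() for n in('top','side')}
# yaw
f=F['side'];h=hsv(f).astype(int);C=cloud(f)
for x0 in(.4049,.5519):
    m=(h[...,0]>105)&(h[...,0]<125)&(h[...,1]>120)&(abs(C[...,0]-x0)<.02)&(C[...,2]>.046)&(C[...,2]<.058)&(abs(C[...,1])<.25)
    P=C[m]; p=np.polyfit(P[:,1],P[:,0],1);print('curb x=',p, 'y',P[:,1].min(),P[:,1].max(),'z',np.median(P[:,2]))
for n,f in F.items():
    h=hsv(f).astype(int);C=cloud(f);H,S,V=h[...,0],h[...,1],h[...,2]
    for c in((.611,-.027),(.603,.062),(.604,.151)):
        m=(H>16)&(H<36)&(S>120)&(V>100)&(np.hypot(C[...,0]-c[0],C[...,1]-c[1])<.045)&(C[...,2]>.058)
        v,u=np.nonzero(m);P=np.array([onz(f,a,b,.066) for a,b in zip(u,v)])[:,:2]
        cc,r=cv2.minEnclosingCircle((P*1000).astype(np.float32))
        Q=P-np.array(cc)/1000; a=np.arctan2(Q[:,1],Q[:,0]); M=np.exp(2j*a).mean()
        print(n,'sock enc',np.round(cc,1),round(r,1),'mean',P.mean(0).round(4),'slot',round(float(np.angle(-M)/2),3),abs(M).round(2), len(P))
    for c in((.5424,-.406),(.5144,-.285),(.402,-.316)):
        print(n,'car',bar(f,(.055,.075),c,.04,.062))
    print(n,'scr',bar(f,(.075,.1),(.5,.43),.06,.085,(0,18),100,50))
    m=(H>8)&(H<28)&(S>70)&(V>90)&(C[...,2]>.036)&(C[...,2]<.06)&(C[...,0]>.4)&(C[...,0]<.55)&(abs(C[...,1])<.16)
    for b,c,a in blobs(m,4): print(n,'chip',c.round(1),a,onz(f,*c,.047).round(4))
    m=(V<50)&(C[...,2]>.01)&(C[...,2]<.032)&(np.hypot(C[...,0]-.49,C[...,1]-.43)<.11)
    print(n,'rest',np.round(rect(C[m])[0],1),np.round(rect(C[m])[1],0),rect(C[m])[2],C[m].mean(0),m.sum())
C=cloud(F['top']);m=(hsv(F['top'])[...,1]<60)&(C[...,1]>.12)&(C[...,1]<.3)&(C[...,0]>.38)&(C[...,0]<.57)&(C[...,2]>-.01)&(C[...,2]<.03)
print('tray',[np.percentile(C[m][:,i],[2,50,98]).round(3) for i in range(3)])
E
```

```text
curb x= [-0.03095143  0.40569823] y -0.16263593363699702 0.17995330541253662 z 0.05082652348189676
curb x= [-0.03417222  0.55271024] y -0.15701819345122592 0.18712114477566955 z 0.050601464943005214
top sock enc [612.7 -26. ] 37.7 mean [ 0.6116 -0.0269] slot 0.78 0.18 204
top sock enc [608.7  61.6] 37.2 mean [0.6084 0.0619] slot 0.48 0.14 194
top sock enc [607.8 153. ] 37.3 mean [0.6057 0.1532] slot 0.539 0.16 201
top car (array([ 0.5447, -0.4078]), array([ 545.6, -408. ]), array([19., 50.]), -0.566, 85, array([0.0588, 0.0624, 0.0673]))
top car (array([ 0.5257, -0.2896]), array([ 525.3, -289.6]), array([47., 19.]), 0.166, 81, array([0.059 , 0.061 , 0.0648]))
top car (array([ 0.4046, -0.3162]), array([ 404.6, -315.7]), array([48., 18.]), 0.72, 89, array([0.0578, 0.0624, 0.0664]))
top scr (array([0.505 , 0.4216]), array([505.9, 421.3]), array([22., 78.]), -0.19, 167, array([0.0805, 0.0843, 0.0883]))
top chip [330.4 216.3] 42 [0.4824 0.0385 0.047 ]
top chip [344.5 222.7] 40 [ 0.4619 -0.0068  0.047 ]
top chip [318.5 223.8] 42 [0.4579 0.0769 0.047 ]
top rest [0. 0.] [0. 0.] 0.0 [nan nan n
[... 439 characters left out ...]
29, 54, array([0.0562, 0.0597, 0.0632]))
side car (array([ 0.405 , -0.3062]), array([ 403.7, -303.9]), array([30., 20.]), 0.698, 28, array([0.0577, 0.0608, 0.0646]))
side scr (array([0.4989, 0.4263]), array([498.8, 426.4]), array([23., 87.]), -0.241, 199, array([0.0788, 0.0836, 0.0861]))
side chip [339. 204.] 41 [ 0.4552 -0.0045  0.047 ]
side chip [324.2 207.7] 43 [0.4794 0.0404 0.047 ]
side chip [323.3 216.6] 43 [0.4542 0.0777 0.047 ]
side rest [501.5 424.3] [ 75. 153.] 77.12910461425781 [0.48532175 0.44005502 0.01931196] 734
tray [array([0.391, 0.476, 0.559]), array([0.184, 0.236, 0.284]), array([0.001, 0.009, 0.024])]<stdin>:22: RuntimeWarning: Mean of empty slice.
  ret = um.true_divide(
```

Call:
step_arm([
  [0.7, 0.04, 0.03, 0, -0.03],
  [0.7, 0.04, 0.03, 0, -0.03],
  [0.7, 0.04, 0.03, 0, -0.03],
  [0.7, 0.04, 0.03, 0, -0.03],
  [0.7, 0.04, 0.03, 0, -0.03],
], force=35)

```text
t: 0.6
tool_pos: [0.3933, -0.3904, 0.4042]
tcp_rot: [[0.982, 0.188, -0.0], [0.188, -0.982, 0.001], [-0.0, -0.001, -1.0]]
contact_force: [0.7, -0.8, -0.1]
finger_gap: 0.0658
grasp_force: 0.0
```

Call:
step_arm([
  [0.7, 0.02, 0.045, 0, -0.04],
  [0.7, 0.02, 0.045, 0, -0.04],
  [0.7, 0.02, 0.045, 0, -0.04],
  [0.7, 0.02, 0.045, 0, -0.04],
  [0.7, 0.02, 0.045, 0, -0.04],
])

```text
t: 1.1
tool_pos: [0.4924, -0.1649, 0.4043]
tcp_rot: [[1.0, -0.011, -0.001], [-0.011, -1.0, 0.0], [-0.001, -0.0, -1.0]]
contact_force: [0.7, -0.3, -0.0]
finger_gap: 0.0662
grasp_force: 0.0
```

Call:
step_arm([
  [0.7, 0, 0.05, 0, -0.04],
  [0.7, 0, 0.05, 0, -0.04],
  [0.7, 0, 0.05, 0, -0.04],
  [0.7, 0, 0.05, 0, -0.04],
  [0.7, 0, 0.05, 0, -0.04],
])

```text
t: 1.6
tool_pos: [0.4915, 0.0851, 0.4043]
tcp_rot: [[0.978, -0.209, -0.0], [-0.209, -0.978, -0.0], [-0.0, 0.0, -1.0]]
contact_force: [1.3, 1.0, 0.6]
finger_gap: 0.0661
grasp_force: 0.0
```

Call:
step_arm([
  [0.7, 0, 0.05, 0, 0],
  [0.7, 0, 0.05, 0, 0],
  [0.7, 0, 0.05, 0, 0],
  [0.7, 0, 0.05, 0, 0],
  [0.7, 0, 0.04, 0, 0],
])

```text
t: 2.1
tool_pos: [0.4914, 0.3257, 0.4041]
tcp_rot: [[0.979, -0.206, -0.001], [-0.206, -0.979, -0.0], [-0.001, 0.0, -1.0]]
contact_force: [0.3, -0.9, 0.7]
finger_gap: 0.0656
grasp_force: 0.0
```

Call:
step_arm([
  [0.7, 0.005, 0.04, -0.02, -0.01],
  [0.7, 0.005, 0.01, -0.04, 0],
  [0.7, 0, 0, 0, 0],
  [0.7, 0, 0, 0, 0],
])

```text
t: 2.5
tool_pos: [0.5016, 0.3727, 0.3431]
tcp_rot: [[0.976, -0.217, -0.004], [-0.217, -0.976, -0.002], [-0.003, 0.003, -1.0]]
contact_force: [-0.9, 0.2, 0.4]
finger_gap: 0.0657
grasp_force: 0.0
```

```bash
cat >> h.py <<'E'
def st():
    s=bot.observe();R=s['tcp_rot'];print('t',round(s['t'],2),'tcp',s['tool_pos'].round(4),'yaw',round(float(np.arctan2(R[1,0],R[0,0])),3),'F',s['contact_force'].round(1),'gap',round(s['finger_gap'],4),'gf',round(s['grasp_force'],1),'q6',s['joint_positions'][5].round(2));return s
E
python3 -c "
from m import *
st()
for n in('top','side'):
    f=grab(n)
    try: print(n,bar(f,(.075,.1),(.5,.43),.06,.085,(0,18),100,50))
    except Exception as e: print(n,e)
"
```

```text
t 2.5 tcp [0.5016 0.3727 0.3431] yaw -0.219 F [-0.9  0.2  0.4] gap 0.0657 gf 0.0 q6 2.29
top (array([0.4962, 0.4251]), array([493.5, 424.6]), array([20., 30.]), -0.567, 51, array([0.0801, 0.0844, 0.0884]))
side (array([0.499 , 0.4261]), array([498.8, 426.6]), array([24., 86.]), -0.239, 200, array([0.0785, 0.0839, 0.0865]))
```

Call:
step_arm([
  [0.7, 0, 0.04, 0, 0],
  [0.7, 0, 0.012, 0, 0],
  [0.7, 0, 0, -0.045, 0],
  [0.7, 0, 0, -0.04, 0],
  [0.7, 0, 0, -0.008, 0],
])

```text
t: 3.1
tool_pos: [0.5007, 0.4232, 0.2478]
tcp_rot: [[0.976, -0.218, -0.007], [-0.218, -0.976, -0.005], [-0.006, 0.006, -1.0]]
contact_force: [-0.6, -0.5, -0.2]
finger_gap: 0.0658
grasp_force: 0.0
```

Call:
step_arm([
  [0, 0, 0, 0, 0],
  [0, 0, 0, 0, 0],
  [0, 0, 0, 0, 0],
  [0, 0, 0, 0, 0],
  [0, 0, 0, 0, 0],
])

```text
t: 3.6
tool_pos: [0.5026, 0.4253, 0.2533]
tcp_rot: [[0.976, -0.217, 0.002], [-0.218, -0.976, 0.001], [0.002, -0.002, -1.0]]
contact_force: [0.4, -0.8, 1.5]
finger_gap: 0.0292
grasp_force: 0.0
```

Call:
step_arm([
  [0, 0, 0, 0.04, 0],
  [0, 0, 0, 0.04, 0],
  [0, 0, 0, 0.02, 0],
  [0, 0, 0, 0, 0],
])

```text
t: 4.0
tool_pos: [0.5033, 0.4259, 0.3572]
tcp_rot: [[0.976, -0.217, 0.008], [-0.217, -0.976, 0.005], [0.007, -0.007, -1.0]]
contact_force: [0.7, 0.2, -0.1]
finger_gap: 0.0007
grasp_force: 0.0
```

```bash
python3 -c "
from m import *
st()
for n in('top','side'):
    f=grab(n); save(f,n+'1.png')
    h=hsv(f);C=cloud(f);m=(h[...,0]>45)&(h[...,0]<85)&(h[...,1]>100)&(np.hypot(C[...,0]-.5,C[...,1]-.42)<.1)
    P=C[m];print(n,m.sum(),P.mean(0),rect(P),np.percentile(P[:,2],[2,10,50,90,98]))
"
```

```text
t 4.0 tcp [0.5033 0.4259 0.3572] yaw -0.219 F [ 0.7  0.2 -0.1] gap 0.0007 gf 0.0 q6 2.36<string>:7: RuntimeWarning: Mean of empty slice.
  ret = um.true_divide(
Traceback (most recent call last):
IndexError: index -1 is out of bounds for axis 0 with size 0
```

Call:
step_arm([
  [0.6, 0, -0.04, 0.03, 0],
  [0.6, 0, -0.04, 0.03, 0],
  [0.6, 0, -0.04, 0, 0],
  [0.6, 0, 0, 0, 0],
  [0.6, 0, 0, 0, 0],
])

```text
t: 4.55
tool_pos: [0.5018, 0.3043, 0.4096]
tcp_rot: [[0.976, -0.219, -0.004], [-0.219, -0.976, -0.001], [-0.003, 0.002, -1.0]]
contact_force: [0.9, 1.4, -1.6]
finger_gap: 0.037
grasp_force: 0.0
```

```bash
python3 -c "
from m import *
st()
for n in('top','side'):
    f=grab(n); save(f,n+'1.png')
    print(n,bar(f,(.075,.1),(.5,.43),.06,.085,(0,18),100,50))
"
```

```text
t 4.55 tcp [0.5018 0.3043 0.4096] yaw -0.221 F [ 0.9  1.4 -1.6] gap 0.037 gf 0.0 q6 2.19
top (array([0.52  , 0.4168]), array([516.2, 417.4]), array([46., 19.]), 0.133, 63, array([0.0804, 0.0846, 0.0895]))
side (array([0.499 , 0.4262]), array([498.7, 426.5]), array([24., 86.]), -0.238, 203, array([0.0791, 0.0837, 0.0865]))
```

View pics/side1.png

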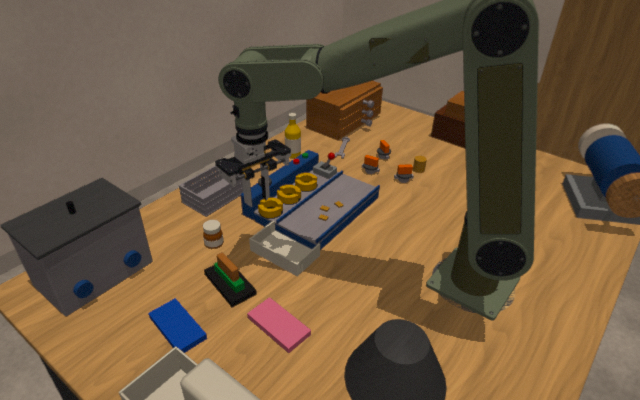

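The scraper still stands at (230,272) in the side view. I lifted before the fingers had finished closing, so I'll repeat the grasp with a longer wait.

Call:
step_arm([
  [0.5, 0, 0.04, 0, 0],
  [0.5, 0, 0.04, 0, 0],
  [0.5, 0, 0.04, -0.02, 0],
  [0.5, 0, 0, -0.048, 0],
  [0.5, 0, 0, -0.048, 0],
])

```text
t: 5.15
tool_pos: [0.5013, 0.4283, 0.2942]
tcp_rot: [[0.977, -0.213, 0.002], [-0.213, -0.977, 0.002], [0.001, -0.002, -1.0]]
contact_force: [0.2, -0.1, -0.7]
finger_gap: 0.0474
grasp_force: 0.0
```

Call:
step_arm([
  [0.5, 0, 0, -0.046, 0],
  [0.5, 0, 0, 0, 0],
  [0, 0, 0, 0, 0],
  [0, 0, 0, 0, 0],
  [0, 0, 0, 0, 0],
])

```text
t: 5.65
tool_pos: [0.5035, 0.4261, 0.2536]
tcp_rot: [[0.976, -0.217, 0.006], [-0.217, -0.976, 0.004], [0.005, -0.005, -1.0]]
contact_force: [0.7, -0.5, 1.7]
finger_gap: 0.0267
grasp_force: 0.9
```

Call:
step_arm([
  [0, 0, 0, 0, 0],
  [0, 0, 0, 0, 0],
  [0, 0, 0, 0, 0],
  [0, 0, 0, 0, 0],
  [0, 0, 0, 0, 0],
])

```text
t: 6.15
tool_pos: [0.5033, 0.4255, 0.253]
tcp_rot: [[0.976, -0.218, 0.005], [-0.218, -0.976, 0.003], [0.004, -0.004, -1.0]]
contact_force: [-0.6, -1.1, 6.1]
finger_gap: 0.0201
grasp_force: 35.0
```

Call:
step_arm([
  [0, 0, 0, 0.04, 0],
  [0, 0, 0, 0.04, 0],
  [0, 0, 0, 0.02, 0],
  [0, 0, -0.03, 0, 0.03],
  [0, 0, -0.048, 0, 0.03],
])

```text
t: 6.65
tool_pos: [0.5021, 0.3482, 0.3517]
tcp_rot: [[0.988, -0.154, 0.004], [-0.154, -0.988, 0.003], [0.004, -0.004, -1.0]]
contact_force: [1.4, -0.9, -2.5]
finger_gap: 0.0201
grasp_force: 35.0
```

Call:
step_arm([
  [0, -0.004, -0.048, 0, 0.04],
  [0, -0.004, -0.048, 0, 0.04],
  [0, -0.004, -0.048, 0, 0.04],
  [0, -0.004, -0.048, 0, 0.04],
  [0, -0.004, -0.048, 0, 0.03],
])

```text
t: 7.15
tool_pos: [0.4814, 0.1053, 0.3501]
tcp_rot: [[0.999, 0.032, 0.001], [0.032, -0.999, 0.0], [0.001, -0.0, -1.0]]
contact_force: [0.6, -0.7, -1.6]
finger_gap: 0.0199
grasp_force: 35.0
```

Call:
step_arm([
  [0, -0.002, -0.048, 0, 0],
  [0, 0, -0.048, 0, 0],
  [0, 0, -0.048, 0, 0],
  [0, 0, -0.024, -0.03, 0],
  [0, 0, 0, 0, 0],
])

```text
t: 7.65
tool_pos: [0.4785, -0.0635, 0.3171]
tcp_rot: [[1.0, 0.025, -0.005], [0.025, -1.0, 0.001], [-0.005, -0.001, -1.0]]
contact_force: [-1.5, 0.2, -2.5]
finger_gap: 0.0201
grasp_force: 35.0
```

```bash
python3 -c "
from m import *
st()
for n in('top','side'):
    f=grab(n); save(f,n+'2.png')
    h=hsv(f);C=cloud(f);H,S,V=[h[...,i].astype(int) for i in range(3)]
    m=(H>45)&(H<85)&(S>100)&(abs(C[...,0]-.48)<.1)&(abs(C[...,1]+.06)<.1)
    P=C[m];print(n,m.sum(),P.mean(0),rect(P),np.percentile(P[:,2],[2,10,50,90,98]))
    m=(H>8)&(H<28)&(S>70)&(V>90)&(C[...,2]>.036)&(C[...,2]<.06)&(C[...,0]>.4)&(C[...,0]<.55)&(abs(C[...,1])<.16)
    for b,c,a in blobs(m,4): print(n,'chip',c.round(1),a,onz(f,*c,.047).round(4))
"
```

```text
t 7.65 tcp [ 0.4785 -0.0635  0.3171] yaw 0.025 F [-1.5  0.2 -2.5] gap 0.0201 gf 35.0 q6 1.23<string>:8: RuntimeWarning: Mean of empty slice.
  ret = um.true_divide(
Traceback (most recent call last):
IndexError: index -1 is out of bounds for axis 0 with size 0
```

Call:
step_arm([
  [0, 0.002, 0, -0.03, 0.005],
  [0, 0, 0, -0.01, 0],
  [0, 0, 0, -0.005, 0],
  [0, 0, 0, 0, 0],
])

```text
t: 8.1
tool_pos: [0.4821, -0.0601, 0.2746]
tcp_rot: [[0.999, 0.037, -0.001], [0.037, -0.999, 0.0], [-0.001, -0.0, -1.0]]
contact_force: [-0.2, 0.4, -2.6]
finger_gap: 0.02
grasp_force: 35.0
```

```bash
python3 -c "
from m import *
st()
f=grab('side'); save(f,'side2.png')
h=hsv(f);C=cloud(f);H,S,V=[h[...,i].astype(int) for i in range(3)]
m=(H>45)&(H<85)&(S>100)&(abs(C[...,0]-.48)<.1)&(abs(C[...,1]+.06)<.1)
P=C[m];print(m.sum(),P.mean(0),rect(P),np.percentile(P[:,2],[2,10,50,90,98]))
m=(H>8)&(H<28)&(S>70)&(V>90)&(C[...,2]>.036)&(C[...,2]<.06)&(C[...,0]>.4)&(C[...,0]<.55)&(abs(C[...,1])<.16)
for b,c,a in blobs(m,4): print('chip',c.round(1),a,onz(f,*c,.047).round(4))
cv2.imwrite('pics/side2.png',cv2.resize(f['pixels'][120:280,200:440,::-1],None,fx=3,fy=3))
"
```

```text
t 8.1 tcp [ 0.4821 -0.0601  0.2746] yaw 0.037 F [-0.2  0.4 -2.6] gap 0.02 gf 35.0 q6 1.23
259 [ 0.47403796 -0.05020167  0.07000465] ((488.4539489746094, -40.00485610961914), (128.88673400878906, 72.69584655761719), 0.47876936197280884) [0.04431809 0.04676665 0.0599651  0.0676546  0.28991151]
chip [338.8 203. ] 26 [ 0.4587 -0.0084  0.047 ]
chip [324.3 207.6] 52 [0.4795 0.0399 0.047 ]
chip [323.  216.9] 53 [0.4536 0.0796 0.047 ]
```

View pics/side2.png

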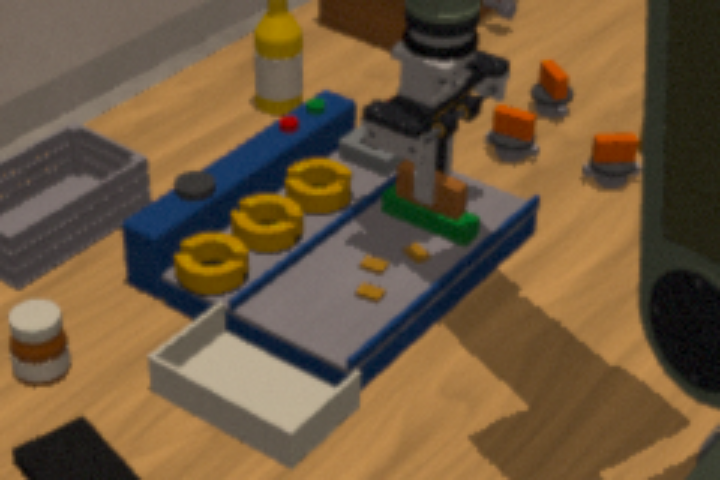

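Blade stands across the channel near (435,215) of the crop, with all three chips ahead of it at (418,250), (375,265) and (370,293). Lowering to contact, then wiping.

Call:
step_arm([
  [0, 0, 0, -0.002, 0],
  [0, 0, 0, -0.002, 0],
  [0, 0, 0, 0, 0],
], force=50)

```text
t: 8.45
tool_pos: [0.483, -0.061, 0.2729]
tcp_rot: [[0.999, 0.036, 0.002], [0.036, -0.999, -0.0], [0.002, 0.001, -1.0]]
contact_force: [-3.5, 1.7, 7.7]
finger_gap: 0.0195
grasp_force: 50.0
```

Call:
step_arm([
  [0, -0.0008, 0.02, 0, 0],
  [0, -0.0008, 0.025, 0, 0],
  [0, -0.0008, 0.025, 0, 0],
  [0, -0.0008, 0.025, 0, 0],
  [0, -0.0008, 0.025, 0, 0],
])

```text
t: 8.95
tool_pos: [0.4796, 0.0593, 0.2729]
tcp_rot: [[0.999, 0.036, 0.005], [0.036, -0.999, -0.002], [0.005, 0.003, -1.0]]
contact_force: [0.3, 0.7, -0.4]
finger_gap: 0.0198
grasp_force: 50.0
```

Call:
step_arm([
  [0, -0.0008, 0.025, -0.0005, 0],
  [0, -0.0008, 0.025, 0, 0],
  [0, -0.0008, 0.025, 0, 0],
  [0, -0.0008, 0.025, 0, 0],
  [0, -0.0008, 0.025, 0, 0],
])

```text
t: 9.45
tool_pos: [0.4757, 0.1846, 0.2729]
tcp_rot: [[0.999, 0.036, 0.006], [0.036, -0.999, -0.002], [0.006, 0.002, -1.0]]
contact_force: [0.1, -4.1, 5.6]
finger_gap: 0.0199
grasp_force: 50.0
```

Call:
step_arm([
  [0, 0, 0.012, 0, 0],
  [0, 0, 0, 0, 0],
  [0, 0, 0, 0, 0],
])

```text
t: 9.75
tool_pos: [0.4746, 0.1969, 0.2709]
tcp_rot: [[0.999, 0.035, 0.002], [0.035, -0.999, 0.003], [0.002, -0.003, -1.0]]
contact_force: [1.5, 4.6, 0.9]
finger_gap: 0.0195
grasp_force: 50.0
```

```bash
python3 -c "
from m import *
st()
for n in('top','side'):
    f=grab(n)
    h=hsv(f);C=cloud(f);H,S,V=[h[...,i].astype(int) for i in range(3)]
    m=(H>8)&(H<28)&(S>70)&(V>60)&(C[...,2]>.0)&(C[...,2]<.06)&(C[...,0]>.38)&(C[...,0]<.57)&(C[...,1]<.3)&(C[...,1]>-.15)
    for b,c,a in blobs(m,4): print(n,'chip',c.round(1),a,np.median(C[b],0).round(4))
    if n=='side':cv2.imwrite('pics/side3.png',cv2.resize(f['pixels'][140:300,200:440,::-1],None,fx=3,fy=3))
"
```

```text
t 9.75 tcp [0.4746 0.1969 0.2709] yaw 0.035 F [1.5 4.6 0.9] gap 0.0195 gf 50.0 q6 1.76
top chip [275.9 223.8] 12 [0.4619 0.2163 0.0198]
top chip [336.2 245.2] 257 [0.3941 0.0188 0.0023]
top chip [372.8 245.4] 90 [ 0.3922 -0.1029  0.0018]
top chip [384.4 244.4] 27 [ 0.3989 -0.1416  0.0025]
top chip [320.5 243. ] 4 [0.4008 0.0699 0.0034]
top chip [310.8 248.6] 5 [0.3812 0.101  0.0037]
side chip [370.2 205.9] 26 [ 0.4053 -0.1116  0.0013]
side chip [376.1 207.2] 12 [ 0.386  -0.12    0.0014]
side chip [368.8 213.6] 12 [ 0.385  -0.0737  0.0011]
side chip [359.2 217. ] 24 [ 0.3989 -0.0407  0.0017]
side chip [302.5 220.5] 6 [0.4966 0.1253 0.0396]
side chip [357.6 223.4] 16 [ 0.3843 -0.0098  0.001 ]
side chip [348.3 228. ] 23 [0.3937 0.0257 0.0014]
side chip [347.  232.7] 6 [0.3825 0.0478 0.002 ]
side chip [334.7 239.9] 66 [0.393  0.0963 0.0015]
side chip [292.6 245.2] 117 [0.4618 0.2116 0.0185]
side chip [253.5 251.5] 35 [0.5453 0.2918 0.0021]
side chip [323.  249.6] 7 [0.3932 0.1556 0.0009]
side chip [320.2 250.5] 4 [0.3984 0.1635 0.0009]
side chip [312.7 261.7] 34 [0.3849 0.2158 0.0018]
side chip [269.2 261.3] 27 [0.4821 0.291  0.002 ]
side chip [287.1 271.3] 61 [0.4185 0.2905 0.0019]
side chip [302.6 270.4] 5 [0.384  0.2612 0.0026]
```

View pics/side3.png

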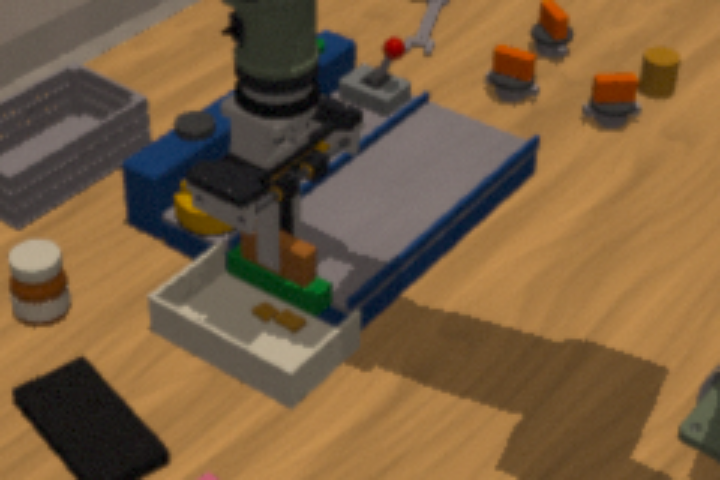

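Strip is empty; two chips are visible in the tray at (265,312) and (290,320) of the crop. Lifting so I can see the third.

Call:
step_arm([
  [0, 0, 0, 0.03, 0],
  [0, 0, 0, 0.04, 0],
  [0, 0, 0, 0.03, 0],
  [0, 0.005, 0.045, 0, -0.05],
  [0, 0.005, 0.045, 0, -0.05],
])

```text
t: 10.35
tool_pos: [0.485, 0.2851, 0.3715]
tcp_rot: [[0.998, -0.07, 0.002], [-0.07, -0.998, -0.0], [0.002, -0.0, -1.0]]
contact_force: [0.8, -1.2, -1.7]
finger_gap: 0.0197
grasp_force: 50.0
```

Call:
step_arm([
  [0, 0.005, 0.045, 0, -0.05],
  [0, 0.005, 0.045, 0, -0.05],
  [0, 0.005, 0.045, 0, -0.05],
  [0, 0.004, 0.004, 0, -0.005],
  [0, 0, 0, 0, 0],
])

```text
t: 10.85
tool_pos: [0.5034, 0.4251, 0.3686]
tcp_rot: [[0.976, -0.216, -0.002], [-0.216, -0.976, -0.002], [-0.001, 0.003, -1.0]]
contact_force: [0.1, -0.7, -2.7]
finger_gap: 0.0199
grasp_force: 50.0
```

```bash
python3 -c "
from m import *
st()
im=[]
for n in('top','side'):
    f=grab(n)
    h=hsv(f);C=cloud(f);H,S,V=[h[...,i].astype(int) for i in range(3)]
    m=(H>8)&(H<28)&(S>120)&(V>50)&(C[...,2]>.0)&(C[...,2]<.06)&(C[...,0]>.41)&(C[...,0]<.55)&(C[...,1]<.28)&(C[...,1]>-.15)
    for b,c,a in blobs(m,4): print(n,'chip',c.round(1),a,np.median(C[b],0).round(4))
    m=(V<50)&(C[...,2]>.01)&(C[...,2]<.032)&(np.hypot(C[...,0]-.49,C[...,1]-.43)<.11)
    if m.sum()>50:print(n,'rest',rect(C[m]),m.sum())
    a=f['pixels'][180:260,230:350,::-1] if n=='top' else f['pixels'][200:290,220:370,::-1]
    im.append(cv2.resize(a,(640,300)))
cv2.imwrite('pics/s4.png',np.vstack(im))
"
```

```text
t 10.85 tcp [0.5034 0.4251 0.3686] yaw -0.218 F [ 0.1 -0.7 -2.7] gap 0.0199 gf 50.0 q6 2.36
top chip [278.4 223.2] 48 [0.4601 0.2091 0.0213]
side chip [292.8 245.2] 84 [0.4604 0.2133 0.0197]
side rest ((502.162841796875, 424.0693359375), (75.24951171875, 153.40798950195312), 76.6260757446289) 1220
```

View pics/s4.png

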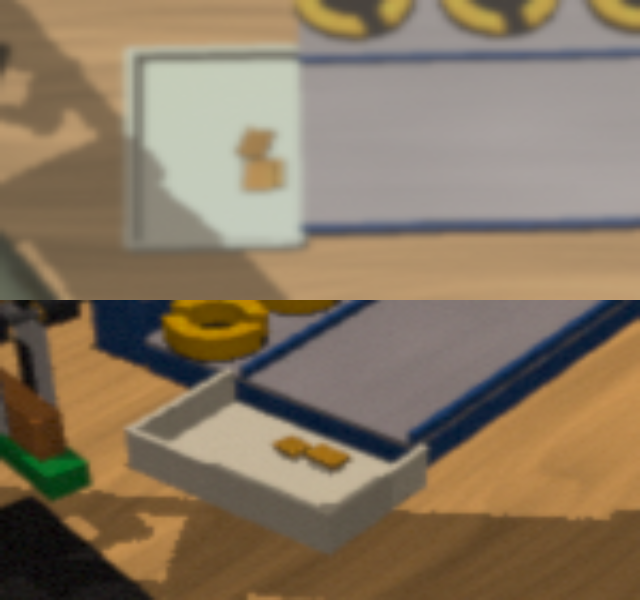

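Both views show the strip empty and every chip in the tray. The lower pair at (262,175) is stacked, which matches the measured top of about 0.021. Setting the scraper down.

Call:
step_arm([
  [0, 0, 0, -0.045, 0],
  [0, 0, 0, -0.045, 0],
  [0, 0, 0, -0.018, 0],
  [0, 0, 0, -0.006, 0],
  [0, 0, 0, -0.002, 0],
])

```text
t: 11.45
tool_pos: [0.5036, 0.4237, 0.2543]
tcp_rot: [[0.976, -0.219, 0.0], [-0.219, -0.976, -0.0], [0.0, 0.0, -1.0]]
contact_force: [0.0, -0.1, -1.8]
finger_gap: 0.02
grasp_force: 50.0
```

Call:
step_arm([
  [0, 0, 0, -0.001, 0],
  [0, 0, 0, 0, 0],
  [0.6, 0, 0, 0, 0],
  [0.6, 0, 0, 0, 0],
  [0.6, 0, 0, 0, 0],
])

```text
t: 11.95
tool_pos: [0.5035, 0.4253, 0.2541]
tcp_rot: [[0.976, -0.217, 0.001], [-0.217, -0.976, 0.001], [0.001, -0.001, -1.0]]
contact_force: [-0.5, 1.2, -0.0]
finger_gap: 0.0404
grasp_force: 0.0
```

Call:
step_arm([
  [0.6, 0, 0, 0, 0],
  [0.6, 0, 0, 0, 0],
  [0.6, 0, 0, 0.04, 0],
  [0.6, 0, 0, 0.05, 0],
  [0.6, 0, 0, 0.05, 0],
])

```text
t: 12.45
tool_pos: [0.5028, 0.4249, 0.3937]
tcp_rot: [[0.976, -0.217, -0.002], [-0.217, -0.976, -0.001], [-0.002, 0.002, -1.0]]
contact_force: [-0.0, 0.4, 0.0]
finger_gap: 0.0566
grasp_force: 0.0
```

Call:
step_arm([
  [0.6, 0, -0.048, 0, 0.03],
  [0.6, 0, -0.048, 0, 0.03],
  [0.6, 0, -0.048, 0, 0.03],
  [0.6, 0, -0.048, 0, 0.03],
  [0.6, 0, -0.048, 0, 0.03],
])

```text
t: 12.95
tool_pos: [0.5027, 0.1833, 0.3933]
tcp_rot: [[0.998, -0.067, 0.001], [-0.067, -0.998, -0.0], [0.001, 0.0, -1.0]]
contact_force: [0.1, -0.0, -0.5]
finger_gap: 0.0563
grasp_force: 0.0
```

Call:
step_arm([
  [0.6, 0, -0.048, 0, 0.03],
  [0.6, 0, -0.048, 0, 0.03],
  [0.6, 0, -0.048, 0, 0.03],
  [0.6, 0, -0.048, 0, 0.03],
  [0.6, 0, -0.048, 0, 0.03],
])

```text
t: 13.45
tool_pos: [0.5027, -0.0568, 0.3935]
tcp_rot: [[0.997, 0.082, 0.001], [0.082, -0.997, -0.0], [0.001, 0.0, -1.0]]
contact_force: [0.4, -0.1, 0.1]
finger_gap: 0.0565
grasp_force: 0.0
```

Call:
step_arm([
  [0.6, 0, -0.04, 0, 0.03],
  [0.6, 0, -0.04, 0, 0.03],
  [0.6, 0, 0, 0, 0],
  [0.6, 0, 0, 0, 0],
])

```text
t: 13.85
tool_pos: [0.503, -0.1357, 0.3931]
tcp_rot: [[0.99, 0.138, -0.0], [0.138, -0.99, 0.001], [-0.0, -0.001, -1.0]]
contact_force: [0.2, -0.4, 0.8]
finger_gap: 0.0564
grasp_force: 0.0
```

```bash
cat > look.py <<'E'
from m import *
import sys
def carriers(names=('top','side')):
    for n in names:
        f=grab(n);h=hsv(f).astype(int);C=cloud(f)
        m=(h[...,0]<=17)&(h[...,1]>130)&(h[...,2]>80)&(C[...,2]>.052)&(C[...,2]<.12)&(C[...,1]<.22)&(C[...,1]>-.55)&(C[...,0]>.3)&(C[...,0]<.72)
        for b,c,a in blobs(m,12):
            c=np.median(C[b],0)
            if c[2]>.075: zp=.106;zr=(.09,.13)
            else: zp=.062;zr=(.054,.075)
            try: print(n,bar(f,zr,c[:2],.04,zp))
            except Exception as e: print(n,'err',c,a)
    return f
if __name__=='__main__':
    st();carriers()
E
python3 look.py; python3 -c "
from m import *
for n in('top','side'):
    f=grab(n);print(n,bar(f,(.075,.1),(.5,.43),.06,.085,(0,18),100,50))
    h=hsv(f).astype(int);C=cloud(f);H,S,V=h[...,0],h[...,1],h[...,2]
    for c in((.611,-.027),(.607,.062),(.604,.153)):
        r=np.hypot(C[...,0]-c[0],C[...,1]-c[1])
        m=(H>16)&(H<36)&(S>120)&(V>100)&(r<.042)&(C[...,2]>.058)&(C[...,2]<.08)
        v,u=np.nonzero(m);P=np.array([onz(f,a,b,.066) for a,b in zip(u,v)])[:,:2]
        cc,rr=cv2.minEnclosingCircle((P*1000).astype(np.float32));cc=np.array(cc)/1000
        # sample the annulus at the collar-top plane: angle where yellow is weakest
        E=f['extrinsics'];K=f['camera_matrix'];best=[]
        Y=(H>16)&(H<36)&(S>120)
        Yf=cv2.GaussianBlur((np.clip(S,0,255)*1.0*(V>60)).astype(np.float32)*Y,(3,3),.7)
        def proj(p):
            q=(np.array(p)-E[:3,3])@E[:3,:3];s=np.array([q[0]/-q[2],-q[1]/-q[2]]);s=s*(1+f['k1']*(s@s));return K[0,0]*s[0]+K[0,2],K[1,1]*s[1]+K[1,2]
        A=np.arange(-.9,1.0,.02);pr=[]
        for a in A:
            pts=np.array([proj([cc[0]+sg*q*np.cos(a),cc[1]+sg*q*np.sin(a),.066]) for sg in(1,-1) for q in(.025,.027,.029,.031,.033)],np.float32)
            pr.append(cv2.remap(Yf,pts[:,0],pts[:,1],1).mean())
        pr=np.array(pr);w=np.clip(pr.max()*.6-pr,0,None);i=pr.argmin();w*=(abs(A-A[i])<.35)
        print(n,'sock',cc.round(4),round(rr,1),'slot min',A[i].round(2),'cent',round((w*A).sum()/w.sum(),3),pr.min().round(0),pr.max().round(0))
"
```

```text
t 13.85 tcp [ 0.503  -0.1357  0.3931] yaw 0.138 F [ 0.2 -0.4  0.8] gap 0.0564 gf 0.0 q6 1.0
top (array([ 0.6786, -0.0581]), array([678.6, -58.1]), array([14., 16.]), -0.681, 24, array([0.0918, 0.0967, 0.1019]))
top (array([ 0.5445, -0.4077]), array([ 544.3, -407.4]), array([18., 53.]), -0.568, 87, array([0.0573, 0.0625, 0.066 ]))
top (array([ 0.5099, -0.2961]), array([ 510.9, -297.3]), array([ 9., 21.]), -0.318, 17, array([0.0599, 0.0635, 0.068 ]))
top (array([ 0.4044, -0.3163]), array([ 404.6, -315.7]), array([48., 18.]), 0.73, 91, array([0.0575, 0.062 , 0.0661]))
side (array([ 0.538 , -0.4018]), array([ 536.5, -400.3]), array([22., 63.]), -0.638, 47, array([0.0554, 0.0595, 0.0625]))
side (array([ 0.5186, -0.284 ]), array([ 517.4, -283.7]), array([52., 26.]), 0.131, 54, array([0.0569, 0.0596, 0.0626]))
side (array([ 0.5931, -0.1433]), array([ 593.5, -142.9]), array([21., 40.]), -0.885, 37, array([0.1113, 0.1216, 0.1269]))
side (array([ 0.6687, -0.0437]), array([668.6, -42.1]), array([13., 19.]), -0.65, 14, array([0.0925, 0.0939, 0.0955]))
side (array([ 0.3974, -0.3088]), array([ 394.5, -307.4]), array([47., 26.]), 0.809, 55, array([0.0551, 0.0595, 0.0631]))
top (array([0.5053, 0.4231]), array([506.1, 422.6]), array([22., 78.]), -0.206, 170, array([0.079 , 0.0844, 0.0882]))
top sock [ 0.6128 -0.0253] 37.4 slot min 0.6 cent 0.597 3.0 151.0
top sock [0.6087 0.0616] 37.2 slot min 0.32 cent 0.322 2.0 148.0
top sock [0.6077 0.1513] 37.5 slot min 0.46 cent 0.47 4.0 148.0
side (array([0.4989, 0.4278]), array([499.1, 428.5]), array([24., 86.]), -0.233, 205, array([0.0789, 0.0838, 0.0863]))
side sock [ 0.6079 -0.0261] 38.2 slot min 0.58 cent nan 241.0 254.0
side sock [0.6048 0.0641] 37.9 slot min 0.32 cent nan 234.0 255.0
side sock [0.6023 0.1536] 37.9 slot min 0.5 cent nan 242.0 255.0<string>:22: RuntimeWarning: invalid value encountered in scalar divide
```

Call:
step_arm([
  [0.6, 0.005, -0.04, 0, 0.012],
  [0.6, 0.005, -0.04, 0, 0],
  [0.6, 0.005, -0.04, 0, 0],
  [0.6, 0.005, -0.033, 0, 0],
  [0.6, 0, 0, -0.04, 0],
], force=40)

```text
t: 14.55
tool_pos: [0.526, -0.292, 0.3594]
tcp_rot: [[0.989, 0.15, 0.013], [0.15, -0.989, -0.011], [0.011, 0.013, -1.0]]
contact_force: [0.4, -0.2, -0.0]
finger_gap: 0.0567
grasp_force: 0.0
```

Call:
step_arm([
  [0.5, 0, 0, -0.045, 0],
  [0.5, 0, 0, -0.045, 0],
  [0.5, 0, 0, -0.022, 0],
  [0.5, 0, 0, -0.008, 0],
  [0.5, 0, 0, 0, 0],
])

```text
t: 15.05
tool_pos: [0.5234, -0.2869, 0.2325]
tcp_rot: [[0.988, 0.154, -0.001], [0.154, -0.988, 0.001], [-0.001, -0.001, -1.0]]
contact_force: [-0.4, -0.3, 0.8]
finger_gap: 0.0467
grasp_force: 0.0
```

Call:
step_arm([
  [0, 0, 0, 0, 0],
  [0, 0, 0, 0, 0],
  [0, 0, 0, 0, 0],
  [0, 0, 0, 0, 0],
  [0, 0, 0, 0, 0],
])

```text
t: 15.55
tool_pos: [0.5236, -0.2884, 0.2342]
tcp_rot: [[0.988, 0.152, 0.002], [0.152, -0.988, -0.002], [0.002, 0.002, -1.0]]
contact_force: [0.3, -0.2, 2.6]
finger_gap: 0.0178
grasp_force: 40.0
```

Call:
step_arm([
  [0, 0, 0, 0, 0],
  [0, 0, 0, 0, 0],
  [0, 0, 0, 0, 0],
])

```text
t: 15.85
tool_pos: [0.5236, -0.2884, 0.2342]
tcp_rot: [[0.988, 0.152, 0.002], [0.152, -0.988, -0.001], [0.001, 0.002, -1.0]]
contact_force: [-0.7, -0.5, 4.4]
finger_gap: 0.0176
grasp_force: 40.0
```

```bash
python3 look.py
```

```text
t 15.85 tcp [ 0.5236 -0.2884  0.2342] yaw 0.153 F [-0.7 -0.5  4.4] gap 0.0176 gf 40.0 q6 0.77
top (array([ 0.6789, -0.0583]), array([678.7, -58.1]), array([14., 17.]), -0.635, 25, array([0.0929, 0.0944, 0.1   ]))
side (array([ 0.5375, -0.4031]), array([ 538.2, -402.3]), array([20., 56.]), -0.662, 39, array([0.0568, 0.0608, 0.0631]))
side (array([ 0.5933, -0.1429]), array([ 593.5, -142.6]), array([21., 39.]), -0.772, 38, array([0.1106, 0.1207, 0.1265]))
side (array([ 0.5111, -0.2844]), array([ 518.4, -281.5]), array([49., 30.]), 0.277, 27, array([0.0562, 0.0584, 0.0633]))
side (array([ 0.6675, -0.0435]), array([668. , -43.5]), array([12., 23.]), -0.478, 16, array([0.0913, 0.0945, 0.0969]))
side (array([ 0.4122, -0.2969]), array([ 412.2, -296.9]), array([ 7., 21.]), -1.065, 12, array([0.0541, 0.0596, 0.0643]))
```

Call:
step_arm([
  [0, 0, 0, 0.03, 0],
  [0, 0, 0, 0.045, 0],
  [0, 0, 0, 0.045, 0],
  [0, 0, 0, 0.045, 0],
  [0, 0.0145, 0.0438, 0, 0.073],
], force=50)

```text
t: 16.45
tool_pos: [0.5383, -0.2487, 0.4056]
tcp_rot: [[0.976, 0.219, 0.011], [0.219, -0.976, -0.01], [0.009, 0.013, -1.0]]
contact_force: [2.7, -0.1, -2.5]
finger_gap: 0.0177
grasp_force: 50.0
```

Call:
step_arm([
  [0, 0.0145, 0.0438, 0, 0.073],
  [0, 0.0145, 0.0438, 0, 0.073],
  [0, 0.0145, 0.0438, 0, 0.073],
  [0, 0.0145, 0.0438, 0, 0.073],
  [0, 0.0145, 0.0438, 0, 0.073],
])

```text
t: 16.95
tool_pos: [0.6098, -0.0231, 0.3962]
tcp_rot: [[0.829, 0.559, -0.004], [0.559, -0.829, 0.001], [-0.003, -0.003, -1.0]]
contact_force: [0.7, 0.3, -2.6]
finger_gap: 0.0178
grasp_force: 50.0
```

Call:
step_arm([
  [0, 0, 0, -0.03, 0],
  [0, 0, 0, -0.03, 0],
  [0, 0, 0, 0, 0],
  [0, 0, 0, 0, 0],
])

```text
t: 17.35
tool_pos: [0.6095, -0.025, 0.3365]
tcp_rot: [[0.831, 0.557, -0.004], [0.557, -0.831, 0.001], [-0.003, -0.003, -1.0]]
contact_force: [0.3, -0.3, -2.4]
finger_gap: 0.0175
grasp_force: 50.0
```

```bash
python3 -c "
from m import *
st()
im=[]
for n in('top','side'):
    f=grab(n);h=hsv(f).astype(int);C=cloud(f);m=(h[...,0]<=17)&(h[...,1]>130)&(h[...,2]>60)&(C[...,2]>.12)&(C[...,2]<.21)&(np.hypot(C[...,0]-.61,C[...,1]+.026)<.06)
    P=C[m];print(n,m.sum(),P.mean(0) if len(P) else '',rect(P) if len(P) else '')
    a=f['pixels'][120:240,280:440,::-1] if n=='top' else f['pixels'][110:230,230:390,::-1]
    im.append(cv2.resize(a,(400,300)))
cv2.imwrite('pics/s5.png',np.hstack(im))
"
```

```text
t 17.35 tcp [ 0.6095 -0.025   0.3365] yaw 0.591 F [ 0.3 -0.3 -2.4] gap 0.0175 gf 50.0 q6 0.8
top 0  
side 110 [ 0.60556315 -0.02147261  0.15256972] ((610.594970703125, -21.70797348022461), (55.0468635559082, 27.17119026184082), 39.509498596191406)
```

View pics/s5.png

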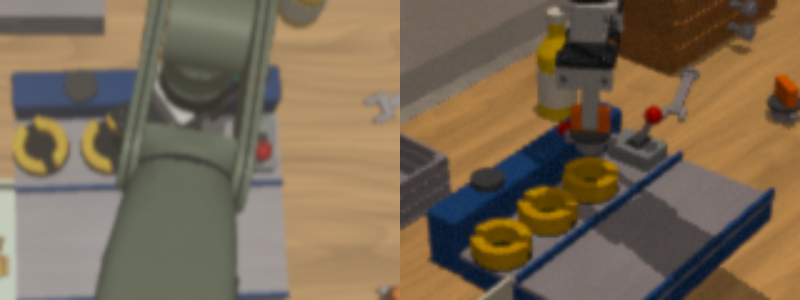

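Carrier hangs upright above the rightmost collar (side crop, carrier (590,120), collar (590,180)). Lowering.

Call:
step_arm([
  [0, 0.001, 0, -0.02, 0],
  [0, 0, 0, -0.013, 0],
  [0, 0, 0, 0, 0],
])

```text
t: 17.75
tool_pos: [0.6104, -0.0254, 0.3037]
tcp_rot: [[0.831, 0.556, -0.003], [0.556, -0.831, 0.001], [-0.003, -0.002, -1.0]]
contact_force: [0.2, 0.1, -1.8]
finger_gap: 0.0177
grasp_force: 50.0
```

Call:
step_arm([
  [0, 0, 0, -0.004, 0],
  [0, 0, 0, -0.004, 0],
  [0, 0, 0, 0, 0],
])

```text
t: 18.05
tool_pos: [0.6111, -0.0252, 0.2971]
tcp_rot: [[0.831, 0.557, -0.0], [0.557, -0.831, 0.0], [-0.0, -0.0, -1.0]]
contact_force: [-0.0, -0.3, -2.5]
finger_gap: 0.0175
grasp_force: 50.0
```

Call:
step_arm([
  [0, 0, 0, -0.003, 0],
  [0, 0, 0, -0.003, 0],
  [0, 0, 0, 0, 0],
])

```text
t: 18.35
tool_pos: [0.611, -0.0251, 0.2906]
tcp_rot: [[0.83, 0.557, -0.001], [0.557, -0.83, 0.0], [-0.001, -0.001, -1.0]]
contact_force: [-0.6, -0.2, -2.6]
finger_gap: 0.0174
grasp_force: 50.0
```

Spigot is in with no contact. Continuing down to the home height (TCP about 0.278).

Call:
step_arm([
  [0, 0, 0, -0.003, 0],
  [0, 0, 0, -0.003, 0],
  [0, 0, 0, 0, 0],
])

```text
t: 18.65
tool_pos: [0.611, -0.0252, 0.2845]
tcp_rot: [[0.83, 0.557, -0.001], [0.557, -0.83, -0.0], [-0.001, -0.0, -1.0]]
contact_force: [0.6, 0.0, -2.3]
finger_gap: 0.0178
grasp_force: 50.0
```

Call:
step_arm([
  [0, 0, 0, -0.003, 0],
  [0, 0, 0, -0.002, 0],
  [0, 0, 0, 0, 0],
])

```text
t: 18.95
tool_pos: [0.6111, -0.0251, 0.2797]
tcp_rot: [[0.83, 0.557, -0.001], [0.557, -0.83, -0.0], [-0.0, -0.0, -1.0]]
contact_force: [0.6, -0.3, -2.3]
finger_gap: 0.0174
grasp_force: 50.0
```

Call:
step_arm([
  [0, 0, 0, -0.002, 0],
  [0, 0, 0, -0.002, 0],
  [0, 0, 0, 0, 0],
  [0, 0, 0, 0, 0],
])

```text
t: 19.35
tool_pos: [0.6114, -0.0251, 0.2782]
tcp_rot: [[0.83, 0.557, 0.001], [0.557, -0.83, -0.0], [0.0, 0.0, -1.0]]
contact_force: [-3.4, 0.2, 6.2]
finger_gap: 0.0177
grasp_force: 50.0
```

Call:
step_arm([
  [0.5, 0, 0, 0.002, 0],
  [0.5, 0, 0, 0, 0],
  [0.5, 0, 0, 0, 0],
  [0.5, 0, 0, 0, 0],
  [0.5, 0, 0, 0, 0],
])

```text
t: 19.85
tool_pos: [0.6112, -0.0251, 0.2779]
tcp_rot: [[0.83, 0.557, -0.0], [0.557, -0.83, 0.0], [-0.0, -0.0, -1.0]]
contact_force: [0.0, 0.2, -0.5]
finger_gap: 0.0467
grasp_force: 0.0
```

Call:
step_arm([
  [0.5, 0, 0, 0.02, 0],
  [0.5, 0, 0, 0.045, 0],
  [0.5, 0, 0, 0.045, 0],
  [0.5, -0.02, -0.04, 0, 0],
  [0.5, -0.03, -0.04, 0, 0],
])

```text
t: 20.35
tool_pos: [0.5621, -0.1054, 0.3909]
tcp_rot: [[0.829, 0.56, 0.006], [0.56, -0.829, -0.002], [0.004, 0.005, -1.0]]
contact_force: [0.5, -1.0, -0.4]
finger_gap: 0.047
grasp_force: 0.0
```

Call:
step_arm([
  [0.5, -0.03, -0.04, 0, 0],
  [0.5, -0.03, -0.04, 0, 0],
  [0.5, 0, 0, 0, 0],
  [0.5, 0, 0, 0, 0],
])

```text
t: 20.75
tool_pos: [0.5006, -0.1861, 0.3882]
tcp_rot: [[0.832, 0.555, 0.0], [0.555, -0.832, 0.0], [0.001, -0.0, -1.0]]
contact_force: [-0.4, 0.4, 0.2]
finger_gap: 0.0471
grasp_force: 0.0
```

```bash
python3 look.py
```

```text
t 20.75 tcp [ 0.5006 -0.1861  0.3882] yaw 0.588 F [-0.4  0.4  0.2] gap 0.0471 gf 0.0 q6 0.46
top (array([ 0.6793, -0.0586]), array([678.7, -58.2]), array([14., 16.]), -0.755, 25, array([0.0928, 0.0956, 0.0994]))
top (array([ 0.611 , -0.0258]), array([611.5, -25.4]), array([49., 19.]), 0.56, 90, array([0.0983, 0.105 , 0.1091]))
top (array([ 0.5442, -0.4076]), array([ 544. , -407.4]), array([18., 53.]), -0.566, 89, array([0.0568, 0.0609, 0.0649]))
top (array([ 0.4005, -0.3202]), array([ 400.6, -319.5]), array([37., 18.]), 0.68, 69, array([0.0575, 0.0619, 0.0661]))
side (array([ 0.5381, -0.4011]), array([ 537. , -399.7]), array([23., 63.]), -0.656, 47, array([0.0554, 0.0604, 0.0631]))
side (array([ 0.5934, -0.1433]), array([ 591.5, -140.2]), array([21., 47.]), -0.914, 39, array([0.1133, 0.1211, 0.1275]))
side (array([ 0.6671, -0.0427]), array([667.3, -43.1]), array([17., 19.]), -0.648, 16, array([0.0921, 0.0939, 0.0971]))
side (array([ 0.4028, -0.3057]), array([ 402.4, -305. ]), array([34., 20.]), 0.728, 37, array([0.0558, 0.0593, 0.0627]))
side (array([ 0.602 , -0.0155]), array([601.9, -14. ]), array([50., 41.]), 0.6, 96, array([0.0927, 0.1021, 0.1061]))
```

Carrier B is home (bar top at 0.105 in the top view). Next is carrier C.

Call:
step_arm([
  [0.5, -0.0244, -0.0325, 0, 0.033],
  [0.5, -0.0244, -0.0325, 0, 0.033],
  [0.5, -0.0244, -0.0325, 0, 0.033],
  [0.5, -0.0244, -0.0325, 0, 0.033],
  [0.5, 0, 0, -0.04, 0],
], force=50)

```text
t: 21.35
tool_pos: [0.4047, -0.3193, 0.3536]
tcp_rot: [[0.751, 0.66, 0.009], [0.66, -0.751, -0.012], [-0.001, 0.015, -1.0]]
contact_force: [0.4, -0.6, 0.2]
finger_gap: 0.0471
grasp_force: 0.0
```

Call:
step_arm([
  [0.5, 0, 0, -0.045, 0],
  [0.5, 0, 0, -0.04, 0],
  [0.5, 0, 0, -0.022, 0],
  [0.5, 0, 0, -0.008, 0],
  [0.5, 0, 0, 0, 0],
])

```text
t: 21.85
tool_pos: [0.4043, -0.3141, 0.2322]
tcp_rot: [[0.749, 0.663, -0.001], [0.663, -0.749, 0.002], [0.0, -0.002, -1.0]]
contact_force: [0.0, -0.9, 0.8]
finger_gap: 0.0468
grasp_force: 0.0
```

Call:
step_arm([
  [0, 0, 0, 0, 0],
  [0, 0, 0, 0, 0],
  [0, 0, 0, 0, 0],
  [0, 0, 0, 0, 0],
  [0, 0, 0, 0, 0],
])

```text
t: 22.35
tool_pos: [0.4039, -0.3155, 0.2342]
tcp_rot: [[0.75, 0.661, 0.001], [0.661, -0.75, -0.001], [0.0, 0.002, -1.0]]
contact_force: [0.2, 0.1, 3.4]
finger_gap: 0.0174
grasp_force: 50.0
```

Call:
step_arm([
  [0, 0, 0, 0, 0],
  [0, 0, 0, 0, 0],
])

```text
t: 22.55
tool_pos: [0.4039, -0.3156, 0.2342]
tcp_rot: [[0.75, 0.661, 0.001], [0.661, -0.75, -0.001], [0.0, 0.002, -1.0]]
contact_force: [0.7, 0.4, 6.0]
finger_gap: 0.0178
grasp_force: 50.0
```

Call:
step_arm([
  [0, 0, 0, 0.03, 0],
  [0, 0, 0, 0.045, 0],
  [0, 0, 0, 0.045, 0],
  [0, 0, 0, 0.045, 0],
  [0, 0.0226, 0.0422, 0, -0.0447],
])

```text
t: 23.05
tool_pos: [0.4266, -0.2776, 0.4055]
tcp_rot: [[0.784, 0.621, 0.01], [0.621, -0.784, -0.013], [-0.0, 0.016, -1.0]]
contact_force: [1.8, -0.3, -1.8]
finger_gap: 0.0177
grasp_force: 50.0
```

Call:
step_arm([
  [0, 0.0226, 0.0422, 0, -0.0447],
  [0, 0.0226, 0.0422, 0, -0.0447],
  [0, 0.0226, 0.0422, 0, -0.0447],
  [0, 0.0226, 0.0422, 0, -0.0447],
  [0, 0.0226, 0.0422, 0, -0.0447],
])

```text
t: 23.55
tool_pos: [0.5393, -0.0601, 0.3971]
tcp_rot: [[0.899, 0.437, -0.002], [0.437, -0.899, 0.0], [-0.002, -0.001, -1.0]]
contact_force: [0.8, -0.9, -1.7]
finger_gap: 0.0178
grasp_force: 50.0
```

Call:
step_arm([
  [0, 0.0226, 0.0422, 0, -0.0447],
  [0, 0.0226, 0.0422, 0, -0.0447],
  [0, 0.0226, 0.0422, 0, -0.0447],
  [0, 0, 0, -0.03, 0],
  [0, 0, 0, -0.03, 0],
])

```text
t: 24.05
tool_pos: [0.6074, 0.0665, 0.3373]
tcp_rot: [[0.948, 0.318, 0.001], [0.318, -0.948, -0.0], [0.001, 0.001, -1.0]]
contact_force: [0.4, -0.3, -2.8]
finger_gap: 0.0176
grasp_force: 50.0
```

Call:
step_arm([
  [0, 0, 0, -0.02, 0],
  [0, 0, 0, -0.012, 0],
  [0, 0, 0, 0, 0],
  [0, 0, 0, 0, 0],
])

```text
t: 24.45
tool_pos: [0.6072, 0.0644, 0.3065]
tcp_rot: [[0.949, 0.315, 0.0], [0.315, -0.949, -0.0], [0.0, 0.0, -1.0]]
contact_force: [0.6, -0.1, -1.3]
finger_gap: 0.0177
grasp_force: 50.0
```

```bash
python3 look.py
```

```text
t 24.45 tcp [0.6072 0.0644 0.3065] yaw 0.32 F [ 0.6 -0.1 -1.3] gap 0.0177 gf 50.0 q6 1.21
top (array([ 0.679 , -0.0581]), array([678.7, -58.1]), array([14., 17.]), -0.497, 25, array([0.0909, 0.0961, 0.0987]))
top (array([ 0.6055, -0.0301]), array([607.9, -28.5]), array([41., 18.]), 0.423, 63, array([0.1005, 0.1046, 0.1097]))
top (array([ 0.5446, -0.4074]), array([ 544.6, -407.4]), array([19., 52.]), -0.588, 88, array([0.0577, 0.0616, 0.066 ]))
side (array([ 0.5382, -0.4022]), array([ 536.9, -400.6]), array([22., 62.]), -0.67, 44, array([0.0553, 0.0605, 0.0629]))
side (array([ 0.593, -0.143]), array([ 591.5, -140.2]), array([21., 47.]), -0.907, 39, array([0.111 , 0.1212, 0.1259]))
side (array([ 0.6013, -0.0155]), array([600.2, -14.5]), array([49., 36.]), 0.629, 101, array([0.0927, 0.102 , 0.1058]))
side (array([0.6033, 0.0522]), array([611.1,  56. ]), array([56., 41.]), 0.105, 55, array([0.1072, 0.1175, 0.127 ]))
```

Call:
step_arm([
  [0, 0, -0.0005, -0.004, 0],
  [0, 0, 0, -0.004, 0],
  [0, 0, 0, -0.003, 0],
  [0, 0, 0, 0, 0],
])

```text
t: 24.95
tool_pos: [0.6076, 0.064, 0.2953]
tcp_rot: [[0.949, 0.315, 0.003], [0.315, -0.949, -0.0], [0.002, 0.001, -1.0]]
contact_force: [3.1, -0.1, -3.2]
finger_gap: 0.0176
grasp_force: 50.0
```

Call:
step_arm([
  [0, 0, 0, -0.003, 0],
  [0, 0, 0, -0.003, 0],
  [0, 0, 0, 0, 0],
])

```text
t: 25.25
tool_pos: [0.6077, 0.0641, 0.2893]
tcp_rot: [[0.949, 0.315, 0.003], [0.315, -0.949, -0.0], [0.003, 0.001, -1.0]]
contact_force: [6.1, -0.6, -3.8]
finger_gap: 0.0175
grasp_force: 50.0
```

Call:
step_arm([
  [0, 0, 0, -0.003, 0],
  [0, 0, 0, -0.002, 0],
  [0, 0, 0, 0, 0],
])

```text
t: 25.55
tool_pos: [0.6078, 0.0641, 0.2846]
tcp_rot: [[0.949, 0.315, 0.003], [0.315, -0.949, 0.0], [0.003, 0.001, -1.0]]
contact_force: [5.2, -0.4, -1.7]
finger_gap: 0.0178
grasp_force: 50.0
```

Call:
step_arm([
  [0, 0.001, 0, -0.003, 0],
  [0, 0, 0, -0.003, 0],
  [0, 0, 0, 0, 0],
])

```text
t: 25.85
tool_pos: [0.6083, 0.0642, 0.2783]
tcp_rot: [[0.949, 0.315, 0.001], [0.315, -0.949, 0.0], [0.001, 0.0, -1.0]]
contact_force: [4.6, -0.1, 0.1]
finger_gap: 0.0179
grasp_force: 50.0
```

Call:
step_arm([
  [0, 0, 0, -0.002, 0],
  [0, 0, 0, -0.002, 0],
  [0, 0, 0, 0, 0],
])

```text
t: 26.15
tool_pos: [0.6085, 0.0643, 0.2782]
tcp_rot: [[0.949, 0.315, 0.001], [0.315, -0.949, -0.0], [0.001, 0.001, -1.0]]
contact_force: [-2.5, -0.2, 16.6]
finger_gap: 0.0178
grasp_force: 50.0
```

Call:
step_arm([
  [0.5, 0, 0, 0.002, 0],
  [0.5, 0, 0, 0.001, 0],
  [0.5, 0, 0, 0, 0],
  [0.5, 0, 0, 0, 0],
  [0.5, 0, 0, 0, 0],
])

```text
t: 26.65
tool_pos: [0.6075, 0.0642, 0.2762]
tcp_rot: [[0.949, 0.315, -0.002], [0.315, -0.949, 0.0], [-0.002, -0.001, -1.0]]
contact_force: [-0.5, -1.0, 0.4]
finger_gap: 0.0467
grasp_force: 0.0
```

Call:
step_arm([
  [0.5, 0, 0, 0.02, 0],
  [0.5, 0, 0, 0.045, 0],
  [0.5, 0, 0, 0.045, 0],
  [0.5, -0.0066, -0.0471, 0, -0.089],
  [0.5, -0.0066, -0.0471, 0, -0.089],
])

```text
t: 27.15
tool_pos: [0.5952, -0.0299, 0.3896]
tcp_rot: [[0.99, 0.142, 0.005], [0.142, -0.99, -0.001], [0.004, 0.002, -1.0]]
contact_force: [0.2, 0.0, -0.7]
finger_gap: 0.0468
grasp_force: 0.0
```

Call:
step_arm([
  [0.5, -0.0066, -0.0471, 0, -0.089],
  [0.5, -0.0066, -0.0471, 0, -0.089],
  [0.5, -0.0066, -0.0471, 0, -0.089],
  [0.5, -0.0066, -0.0471, 0, -0.089],
  [0.5, 0, 0, 0, 0],
])

```text
t: 27.65
tool_pos: [0.5671, -0.2239, 0.3868]
tcp_rot: [[0.976, -0.22, -0.001], [-0.22, -0.976, -0.002], [-0.0, 0.002, -1.0]]
contact_force: [0.3, 0.8, -0.5]
finger_gap: 0.0471
grasp_force: 0.0
```

```bash
python3 look.py
```

```text
t 27.65 tcp [ 0.5671 -0.2239  0.3868] yaw -0.222 F [ 0.3  0.8 -0.5] gap 0.0471 gf 0.0 q6 1.28
top (array([ 0.6788, -0.0588]), array([678.6, -58.1]), array([14., 16.]), -0.74, 24, array([0.0929, 0.0956, 0.0987]))
top (array([0.6066, 0.0628]), array([607. ,  62.9]), array([52., 17.]), 0.274, 88, array([0.1017, 0.1048, 0.1095]))
top (array([ 0.6115, -0.0253]), array([611.6, -24.8]), array([49., 20.]), 0.548, 93, array([0.1002, 0.1057, 0.1102]))
top (array([ 0.5443, -0.4073]), array([ 544.4, -407.2]), array([19., 53.]), -0.579, 88, array([0.058 , 0.0622, 0.0656]))
side (array([ 0.5397, -0.4033]), array([ 539.7, -401.7]), array([23., 56.]), -0.622, 43, array([0.0571, 0.0607, 0.0639]))
side (array([ 0.5937, -0.1437]), array([ 593.5, -142.9]), array([21., 40.]), -0.865, 40, array([0.1122, 0.1215, 0.1277]))
side (array([ 0.6693, -0.0435]), array([668.3, -43.9]), array([11., 20.]), -0.497, 12, array([0.0923, 0.0941, 0.0978]))
side (array([ 0.602 , -0.0155]), array([602.1, -16.8]), array([49., 42.]), 0.647, 99, array([0.0918, 0.1024, 0.1067]))
side (array([0.5969, 0.0718]), array([596.9,  72.1]), array([55., 37.]), 0.115, 108, array([0.093 , 0.1016, 0.107 ]))
```

Call:
step_arm([
  [0.5, -0.006, -0.0458, 0, -0.0895],
  [0.5, -0.006, -0.0458, 0, -0.0895],
  [0.5, -0.006, -0.0458, 0, -0.0895],
  [0.5, -0.006, -0.0458, 0, -0.0895],
  [0.5, 0, 0, -0.04, 0],
])

```text
t: 28.25
tool_pos: [0.5456, -0.4069, 0.3539]
tcp_rot: [[0.839, -0.544, 0.011], [-0.544, -0.839, -0.013], [0.016, 0.005, -1.0]]
contact_force: [0.4, 0.1, -0.1]
finger_gap: 0.0473
grasp_force: 0.0
```

Call:
step_arm([
  [0.5, 0, 0, -0.045, 0],
  [0.5, 0, 0, -0.04, 0],
  [0.5, 0, 0, -0.02, 0],
  [0.5, 0, 0, -0.008, 0],
  [0.5, 0, 0, 0, 0],
])

```text
t: 28.75
tool_pos: [0.5448, -0.3999, 0.2327]
tcp_rot: [[0.842, -0.539, -0.002], [-0.539, -0.842, 0.002], [-0.003, -0.001, -1.0]]
contact_force: [-0.3, -0.1, 0.6]
finger_gap: 0.0471
grasp_force: 0.0
```

Call:
step_arm([
  [0, 0, 0, 0, 0],
  [0, 0, 0, 0, 0],
  [0, 0, 0, 0, 0],
  [0, 0, 0, 0, 0],
  [0, 0, 0, 0, 0],
])

```text
t: 29.25
tool_pos: [0.5447, -0.4024, 0.2359]
tcp_rot: [[0.841, -0.541, 0.002], [-0.541, -0.841, -0.002], [0.003, 0.001, -1.0]]
contact_force: [-1.0, -1.1, 3.7]
finger_gap: 0.0176
grasp_force: 50.0
```

Call:
step_arm([
  [0, 0, 0, 0, 0],
  [0, 0, 0, 0, 0],
])

```text
t: 29.45
tool_pos: [0.5447, -0.4024, 0.2359]
tcp_rot: [[0.841, -0.541, 0.002], [-0.541, -0.841, -0.002], [0.003, 0.001, -1.0]]
contact_force: [-1.4, -1.3, 6.0]
finger_gap: 0.0175
grasp_force: 50.0
```

Call:
step_arm([
  [0, 0, 0, 0.03, 0],
  [0, 0, 0, 0.045, 0],
  [0, 0, 0, 0.045, 0],
  [0, 0, 0, 0.045, 0],
  [0, 0.005, 0.0463, 0, 0.0877],
])

```text
t: 29.95
tool_pos: [0.5499, -0.3603, 0.4076]
tcp_rot: [[0.883, -0.469, 0.012], [-0.469, -0.883, -0.013], [0.017, 0.006, -1.0]]
contact_force: [2.4, -0.3, -1.9]
finger_gap: 0.0179
grasp_force: 50.0
```

Call:
step_arm([
  [0, 0.005, 0.0463, 0, 0.0877],
  [0, 0.005, 0.0463, 0, 0.0877],
  [0, 0.005, 0.0463, 0, 0.0877],
  [0, 0.005, 0.0463, 0, 0.0877],
  [0, 0.005, 0.0463, 0, 0.0877],
])

```text
t: 30.45
tool_pos: [0.5738, -0.1216, 0.3977]
tcp_rot: [[0.999, -0.042, -0.002], [-0.042, -0.999, 0.002], [-0.002, -0.002, -1.0]]
contact_force: [1.0, 0.0, -2.6]
finger_gap: 0.0176
grasp_force: 50.0
```

Call:
step_arm([
  [0, 0.005, 0.0463, 0, 0.0877],
  [0, 0.005, 0.0463, 0, 0.0877],
  [0, 0.005, 0.0463, 0, 0.0877],
  [0, 0.005, 0.0463, 0, 0.0877],
  [0, 0.005, 0.0463, 0, 0.0877],
])

```text
t: 30.95
tool_pos: [0.5986, 0.1098, 0.3977]
tcp_rot: [[0.922, 0.386, -0.003], [0.386, -0.922, 0.001], [-0.002, -0.002, -1.0]]
contact_force: [-0.1, -0.3, -3.0]
finger_gap: 0.0175
grasp_force: 50.0
```

Call:
step_arm([
  [0, 0.005, 0.0463, 0, 0.0877],
  [0, 0, 0, -0.03, 0],
  [0, 0, 0, -0.03, 0],
  [0, 0, 0, 0, 0],
  [0, 0, 0, 0, 0],
])

```text
t: 31.45
tool_pos: [0.6038, 0.154, 0.3377]
tcp_rot: [[0.887, 0.462, -0.004], [0.462, -0.887, 0.0], [-0.003, -0.002, -1.0]]
contact_force: [-0.1, 0.2, -2.4]
finger_gap: 0.0175
grasp_force: 50.0
```

Call:
step_arm([
  [0, 0.001, 0, -0.02, 0],
  [0, 0, 0, -0.012, 0],
  [0, 0, 0, 0, 0],
  [0, 0, 0, -0.004, 0],
  [0, 0, 0, 0, 0],
])

```text
t: 31.95
tool_pos: [0.6056, 0.1538, 0.3037]
tcp_rot: [[0.887, 0.462, 0.001], [0.462, -0.887, 0.0], [0.001, 0.0, -1.0]]
contact_force: [0.2, -0.0, -1.8]
finger_gap: 0.0175
grasp_force: 50.0
```

Call:
step_arm([
  [0, 0, 0, -0.003, 0],
  [0, 0, 0, -0.003, 0],
  [0, 0, 0, -0.003, 0],
  [0, 0, 0, 0, 0],
])

```text
t: 32.35
tool_pos: [0.6051, 0.154, 0.2935]
tcp_rot: [[0.887, 0.463, -0.001], [0.463, -0.887, -0.0], [-0.001, -0.001, -1.0]]
contact_force: [-0.5, -0.4, -2.4]
finger_gap: 0.0176
grasp_force: 50.0
```

Call:
step_arm([
  [0, 0, 0, -0.003, 0],
  [0, 0, 0, -0.002, 0],
  [0, 0, 0, 0, 0],
])

```text
t: 32.65
tool_pos: [0.6052, 0.154, 0.2886]
tcp_rot: [[0.887, 0.463, -0.001], [0.463, -0.887, 0.0], [-0.001, -0.0, -1.0]]
contact_force: [-0.8, -0.5, -3.4]
finger_gap: 0.0172
grasp_force: 50.0
```

Call:
step_arm([
  [0, 0, 0, -0.003, 0],
  [0, 0, 0, -0.003, 0],
  [0, 0, 0, 0, 0],
])

```text
t: 32.95
tool_pos: [0.6052, 0.154, 0.2824]
tcp_rot: [[0.887, 0.462, -0.001], [0.462, -0.887, 0.0], [-0.001, -0.0, -1.0]]
contact_force: [-0.5, -0.0, -2.9]
finger_gap: 0.0176
grasp_force: 50.0
```

Call:
step_arm([
  [0, 0, 0, -0.002, 0],
  [0, 0, 0, -0.002, 0],
  [0, 0, 0, -0.001, 0],
  [0, 0, 0, 0, 0],
])

```text
t: 33.35
tool_pos: [0.6055, 0.154, 0.2799]
tcp_rot: [[0.887, 0.463, 0.0], [0.463, -0.887, -0.0], [-0.0, 0.0, -1.0]]
contact_force: [-3.7, -1.4, 6.3]
finger_gap: 0.0178
grasp_force: 50.0
```

Call:
step_arm([
  [0.5, 0, 0, 0.002, 0],
  [0.5, 0, 0, 0.001, 0],
  [0.5, 0, 0, 0, 0],
  [0.5, 0, 0, 0, 0],
  [0.5, 0, 0, 0, 0],
])

```text
t: 33.85
tool_pos: [0.6054, 0.154, 0.281]
tcp_rot: [[0.887, 0.463, -0.0], [0.463, -0.887, 0.0], [-0.0, -0.0, -1.0]]
contact_force: [-0.3, -0.6, -0.9]
finger_gap: 0.0471
grasp_force: 0.0
```

Call:
step_arm([
  [0.5, 0, 0, 0.02, 0],
  [0.5, 0, 0, 0.045, 0],
  [0, 0, 0, 0.045, 0],
  [0, -0.03, -0.035, 0, -0.07],
  [0, -0.03, -0.035, 0, -0.07],
])

```text
t: 34.35
tool_pos: [0.5457, 0.0838, 0.3937]
tcp_rot: [[0.943, 0.334, 0.006], [0.334, -0.943, -0.0], [0.005, 0.002, -1.0]]
contact_force: [-0.2, -0.2, -0.3]
finger_gap: 0.0264
grasp_force: 0.0
```

Call:
step_arm([
  [0, -0.03, -0.035, 0, -0.07],
  [0, -0.03, -0.035, 0, -0.07],
  [0, 0, -0.045, 0, -0.06],
  [0, 0, -0.045, 0, -0.06],
  [0, 0, 0, 0, 0],
])

```text
t: 34.85
tool_pos: [0.4851, -0.0803, 0.3915]
tcp_rot: [[0.997, 0.074, 0.001], [0.074, -0.997, -0.002], [0.001, 0.002, -1.0]]
contact_force: [-0.2, -0.4, -0.2]
finger_gap: 0.0008
grasp_force: 0.0
```

```bash
python3 look.py; python3 -c "
from m import *
for n in('top','side'):
    f=grab(n);h=hsv(f).astype(int);C=cloud(f)
    m=((h[...,0]<5)|(h[...,0]>173))&(h[...,1]>150)&(h[...,2]>70)&(np.hypot(C[...,0]-.59,C[...,1]+.13)<.06)
    for b,c,a in blobs(m,5):print(n,c,a,np.median(C[b],0),onz(f,*c,.115),onz(f,*c,.118))
    if n=='top':cv2.imwrite('pics/t6.png',cv2.resize(f['pixels'][140:260,240:500,::-1],None,fx=3,fy=3))
"
```

```text
t 34.85 tcp [ 0.4851 -0.0803  0.3915] yaw 0.074 F [-0.2 -0.4 -0.2] gap 0.0008 gf 0.0 q6 1.16
top (array([ 0.6792, -0.0585]), array([678.7, -58.1]), array([14., 16.]), -1.294, 21, array([0.0926, 0.0958, 0.099 ]))
top (array([0.6066, 0.1535]), array([606.4, 153.4]), array([53., 17.]), 0.442, 89, array([0.0985, 0.1061, 0.1098]))
top (array([0.6063, 0.0627]), array([606.5,  62.7]), array([53., 17.]), 0.276, 89, array([0.1007, 0.1057, 0.1095]))
top (array([ 0.6112, -0.0252]), array([611.6, -24.8]), array([49., 20.]), 0.563, 93, array([0.0972, 0.1058, 0.1098]))
side (array([ 0.5936, -0.1435]), array([ 591.5, -140.2]), array([21., 47.]), -0.87, 40, array([0.1124, 0.1221, 0.1276]))
side (array([ 0.6686, -0.043 ]), array([668. , -43.7]), array([11., 21.]), -0.526, 13, array([0.0917, 0.0942, 0.0968]))
side (array([ 0.6015, -0.0149]), array([602.1, -16.8]), array([49., 42.]), 0.651, 105, array([0.0922, 0.1014, 0.1061]))
side (array([0.5964, 0.0718]), array([596.5,  73.1]), array([55., 40.]), 0.052, 108, array([0.0924, 0.1022, 0.1071]))
side (array([0.5967, 0.1619]), array([596.5, 162.5]), array([50., 41.]), 0.302, 123, array([0.0922, 0.1027, 0.1067]))
side [331.23333333 155.53333333] 30 [ 0.5770808  -0.12165018  0.12276675] [ 0.58573091 -0.1332818   0.115     ] [ 0.5827722  -0.12919949  0.118     ]
```

View pics/t6.png

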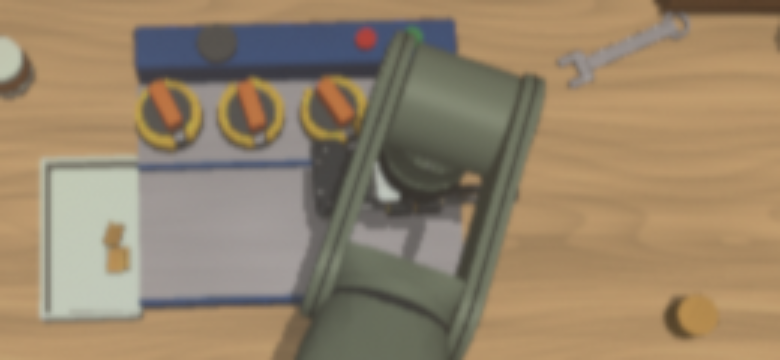

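All three carriers are home (top crop (168,108), (252,108), (335,102)) and the chips are still in the tray. Next is the clamp knob at about (0.586,-0.131,0.115).

Call:
step_arm([
  [0, 0.02, -0.025, 0, -0.04],
  [0, 0.02, -0.026, 0, 0],
  [0, 0, 0, -0.04, 0],
  [0, 0, 0, -0.04, 0],
  [0, 0, 0, -0.0075, 0],
])

```text
t: 35.55
tool_pos: [0.5235, -0.1246, 0.2984]
tcp_rot: [[0.999, 0.043, -0.01], [0.043, -0.999, 0.004], [-0.01, -0.005, -1.0]]
contact_force: [-1.0, -0.3, -0.6]
finger_gap: 0.0002
grasp_force: 0.0
```

Call:
step_arm([
  [0, 0.02, 0.0005, 0, 0],
  [0, 0.02, 0.0007, 0, 0],
  [0, 0.02, 0.0007, 0, 0],
  [0, 0.01, 0, 0, 0],
  [0, 0, 0, 0, 0],
])

```text
t: 36.05
tool_pos: [0.5967, -0.1242, 0.3047]
tcp_rot: [[0.999, 0.043, 0.002], [0.043, -0.999, -0.001], [0.002, 0.001, -1.0]]
contact_force: [-0.1, -0.4, 0.4]
finger_gap: 0.0005
grasp_force: 0.0
```

Call:
step_arm([
  [0, 0.008, 0.0003, 0, 0],
  [0, 0.008, 0.0003, 0, 0],
  [0, 0.004, 0, 0, 0],
  [0, 0, 0, 0, 0],
])

```text
t: 36.45
tool_pos: [0.6157, -0.1246, 0.3035]
tcp_rot: [[0.999, 0.041, 0.0], [0.041, -0.999, 0.0], [0.0, -0.0, -1.0]]
contact_force: [0.2, 0.1, -0.3]
finger_gap: 0.0007
grasp_force: 0.0
```

```bash
python3 -c "
from m import *
st()
f=grab('side');h=hsv(f).astype(int);C=cloud(f)
m=((h[...,0]<5)|(h[...,0]>173))&(h[...,1]>150)&(h[...,2]>70)&(np.hypot(C[...,0]-.61,C[...,1]+.13)<.08)
for b,c,a in blobs(m,3):print(c,a,np.median(C[b],0))
cv2.imwrite('pics/s7.png',cv2.resize(f['pixels'][110:230,230:390,::-1],None,fx=4,fy=4))
"
```

```text
t 36.45 tcp [ 0.6157 -0.1246  0.3035] yaw 0.041 F [ 0.2  0.1 -0.3] gap 0.0007 gf 0.0 q6 1.19
[317.21428571 151.21428571] 14 [ 0.63438431 -0.11744755  0.12161466]
```

View pics/s7.png

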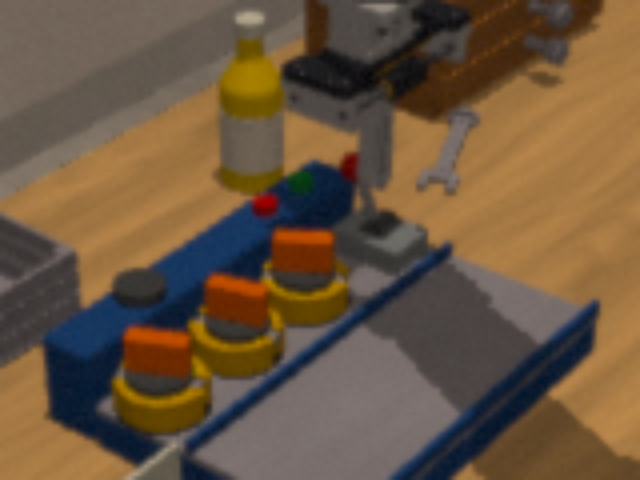

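The knob, at (352,165) of the crop, has moved well back ahead of the fingers. I'll push on until a stop force shows.

Call:
step_arm([
  [0, 0.004, 0, 0, 0],
  [0, 0.004, 0, 0, 0],
  [0, 0, 0, 0, 0],
])

```text
t: 36.8
tool_pos: [0.6201, -0.1248, 0.3033]
tcp_rot: [[0.999, 0.041, -0.015], [0.041, -0.999, 0.001], [-0.015, -0.001, -1.0]]
contact_force: [-16.6, -0.1, 10.3]
finger_gap: 0.0005
grasp_force: 8.3
```

Call:
step_arm([
  [0, 0.003, 0, 0, 0],
  [0, 0.003, 0, 0, 0],
  [0, 0, 0, 0, 0],
])

```text
t: 37.1
tool_pos: [0.623, -0.1249, 0.3032]
tcp_rot: [[0.999, 0.041, -0.028], [0.041, -0.999, 0.001], [-0.028, -0.002, -1.0]]
contact_force: [-29.2, 1.0, 20.0]
finger_gap: 0.0007
grasp_force: 15.1
```

Firm stop reached. Backing off and checking.

Call:
step_arm([
  [0, -0.02, 0, 0, 0],
  [0, -0.04, 0, 0, 0],
  [0, -0.02, 0, 0.04, 0],
  [0, -0.02, 0, 0.045, 0],
  [0, -0.04, 0, 0.03, 0],
])

```text
t: 37.6
tool_pos: [0.4899, -0.125, 0.4223]
tcp_rot: [[0.999, 0.041, 0.006], [0.041, -0.999, -0.002], [0.006, 0.003, -1.0]]
contact_force: [0.2, -0.2, 1.4]
finger_gap: -0.0
grasp_force: 0.0
```

Call:
step_arm([
  [0, -0.04, 0, 0, 0],
  [0, -0.02, 0, 0, 0],
  [0, 0, 0, 0, 0],
  [0, 0, 0, 0, 0],
  [0, 0, 0, 0, 0],
])

```text
t: 38.1
tool_pos: [0.4303, -0.1247, 0.4188]
tcp_rot: [[0.999, 0.041, 0.001], [0.041, -0.999, -0.0], [0.001, 0.0, -1.0]]
contact_force: [0.1, -1.0, 0.2]
finger_gap: 0.0004
grasp_force: 0.0
```

```bash
python3 look.py; python3 -c "
from m import *
im=[]
for n in('top','side'):
    f=grab(n);h=hsv(f).astype(int);C=cloud(f)
    m=((h[...,0]<5)|(h[...,0]>173))&(h[...,1]>150)&(h[...,2]>60)&(np.hypot(C[...,0]-.62,C[...,1]+.13)<.08)
    for b,c,a in blobs(m,3):print(n,c,a,np.median(C[b],0),onz(f,*c,.115))
    im.append(f['pixels'][:,:,::-1])
cv2.imwrite('pics/s8.png',cv2.resize(np.vstack([im[0][130:270,180:500],im[1][100:320,130:450]]),(512,576)))
"
```

```text
t 38.1 tcp [ 0.4303 -0.1247  0.4188] yaw 0.041 F [ 0.1 -1.   0.2] gap 0.0004 gf 0.0 q6 1.05
top (array([ 0.6793, -0.0586]), array([678.7, -58.2]), array([14., 16.]), -0.755, 25, array([0.092, 0.097, 0.099]))
top (array([0.6069, 0.1538]), array([607.1, 153.7]), array([51., 17.]), 0.425, 88, array([0.0991, 0.1063, 0.11  ]))
top (array([0.6067, 0.0629]), array([606.8,  63.4]), array([52., 18.]), 0.282, 89, array([0.0988, 0.1053, 0.1102]))
top (array([ 0.6109, -0.0256]), array([611.3, -25. ]), array([49., 20.]), 0.553, 93, array([0.0989, 0.1058, 0.1095]))
side (array([ 0.6489, -0.1428]), array([ 650.4, -143.4]), array([21., 34.]), -0.767, 33, array([0.1172, 0.1204, 0.1255]))
side (array([ 0.6676, -0.0429]), array([667.3, -43.1]), array([17., 19.]), -0.49, 14, array([0.0919, 0.0939, 0.0968]))
side (array([ 0.6016, -0.015 ]), array([602.1, -16.8]), array([49., 42.]), 0.58, 103, array([0.0924, 0.1007, 0.1068]))
side (array([0.5962, 0.0718]), array([596.8,  72.7]), array([56., 39.]), 0.029, 108, array([0.0922, 0.103 , 0.1064]))
side (array([0.597 , 0.1614]), array([597.4, 163. ]), array([52., 38.]), 0.302, 118, array([0.093 , 0.1028, 0.1061]))
top [383.5 163.5] 30 [ 0.63798308 -0.12537283  0.12529331] [ 0.64071237 -0.12694438  0.115     ]
side [317.96666667 151.56666667] 30 [ 0.63222095 -0.12079393  0.119204  ] [ 0.63645731 -0.12532952  0.115     ]
```

View pics/s8.png

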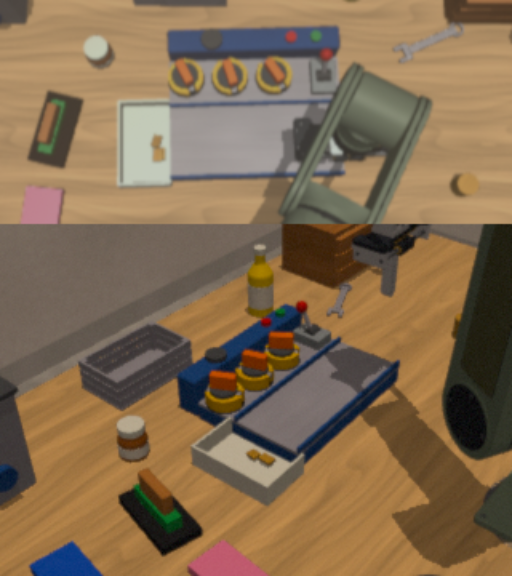

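The lever is at its far stop, knob at (327,55) in the upper half. The three carriers are home, the scraper is on its rest at (55,128), and the chips are in the tray. Handing in.

```bash
python3 -c "
from rig import bot
print(bot.hand_in())"
```

```text
the job is handed in; nothing more can be done
None
```

I handed the job in at about 38 s: all three chips were in the tray, the scraper was back on its rest, all three carriers were home in their sockets, and the clamp lever was pushed to its far stop. The hand-in gave no verdict; this is from the last camera check.

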